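# Tray up iced gingerbread, slide it under the drying shelf and start the timer

## Task

Lay every iced gingerbread tile from the board flat in the baking tray, none on top of another, then slide the tray along the bench until it is fully home under the low drying shelf, its near rim flush with the shelf's front edge, keeping the tray and yourself from knocking the shelf. Once the tray is in, twist the timer clockwise past its top (30 minute) mark and then back down to 20 minutes. Hang the rectangular cutter standing on the bench by its handle on the rail's empty peg (before or after), and leave the jar, the palette knife and the cutter already hanging where they are.

Things in the scene. Friction and masses are not known exactly. Their poses are not given: they have to be found in the camera images.
- tile_1: Iced gingerbread tile, brown with a white iced top, rigid, 70 (its x) x 40 (its y) x 10 mm, about 40 g. Origin at the centre of its underside, z up. Starts on the board (or is absent: two to four of them are there).
- tile_2: Iced gingerbread tile, brown with a white iced top, rigid, 70 (its x) x 40 (its y) x 10 mm, about 40 g. Origin at the centre of its underside, z up. Starts on the board (or is absent: two to four of them are there).
- tile_3: Iced gingerbread tile, brown with a white iced top, rigid, 70 (its x) x 40 (its y) x 10 mm, about 40 g. Origin at the centre of its underside, z up. Starts on the board (or is absent: two to four of them are there).
- tile_4: Iced gingerbread tile, brown with a white iced top, rigid, 70 (its x) x 40 (its y) x 10 mm, about 40 g. Origin at the centre of its underside, z up. Starts on the board (or is absent: two to four of them are there).
- board: Brown wooden board, fixed on the bench, 260 (x) x 250 (y) x 12 mm; origin at the centre of its underside. The tiles start on it.
- tray: Aluminium baking tray (small sheet pan), loose on the bench, 190 (its x) x 320 (its y) mm outside, 22 mm high, about 0.35 kg. Floor 3 mm thick; its upright rim is 8 mm thick all round with a rolled top and can be pinched from above. Origin at the centre of its underside; x points away from the robot towards the shelf, y left.
- tray_near_left (a point): Point on the top outer edge of the tray's near rim (the 320 mm side nearest the robot), 10 mm from its left end: at (-95, +150, 22) mm in the tray's frame.
- tray_near_right (a point): The same, 10 mm from the right end: at (-95, -150, 22) mm in the tray's frame.
- shelf: Low steel drying shelf (bench riser), fixed: deck 220 (its x) x 420 (its y) mm, 12 mm thick, top 68 mm above the bench; four 18 mm square corner legs, 382 mm clear between left and right; open at front and back. Origin on the bench below the middle of the deck's front edge; x points away from the robot, in under the deck. Small pots stand on the back of the deck.
- shelf_front (a point): Middle of the lower front edge of the shelf's deck, where the underside is 56 mm above the bench; same axes as the shelf.
- dial (a joint): Angle of the timer's dial, rad: 0 at its 0 minute mark, growing as it is turned clockwise seen from above, pi/30 (0.105) rad per minute: 20 minutes = 2.094, top mark 30 minutes = 3.142, end stop 3.6. Light friction (0.03 N m); stays where it is left. Starts near 0.
- dial_grip (a point): Point on the timer's axis, 48 mm above the bench, to grip; it keeps still, with the axes of the timer's body. The dial's grip is an upright white bar 48 mm long, 12 mm thick, from 36 to 56 mm above the bench. At dial = 0 it lies along the body's x axis with its black pointer line towards the body's -x. Seen from above the pointer stands turned clockwise from there by the dial's angle.
- cutter: Copper rectangular biscuit cutter, loose, standing upright on the bench, 90 g. Blade frame 74 (its x) x 44 (its y) x 25 mm, open above and below. Over its middle an arched strap handle: two legs 14 mm wide (x), 44 mm apart over their outsides (y), up to 75 mm, joined by a top bar 6 mm thick. The eye under it opens along x: 36 mm wide, 25 to 69 mm up. Origin: centre of the underside.
- cutter_eye (a point): Middle of the underside of the cutter's handle bar, 69 mm above the cutter's underside; it rests on the peg when hung. Axes of the cutter.
- peg_root (a point): Root of the rail's empty (left) peg, on its centre line, 150 mm above the bench, at the front face of the rail's cross bar. x points into the rail: the peg runs level along -x, y is left, z up. The peg is a round bar 8 mm thick, 72 mm long, then its end turns up to 14 mm above the centre line.
- peg_tip (a point): Top of the upturned tip of the same peg, 78 mm from the root along -x, 14 mm higher than the root.
- spare_cutter: Bystander: a square 50 mm copper cutter of the same kind, already hanging on the rail's other peg, 120 mm to the right of the empty one. Leave it hanging. Origin at the centre of its underside.
- sprinkle_jar: Bystander: glass jar, radius 24 mm, 75 mm high, standing on the shelf's deck. Origin under its centre.
- palette_knife: Bystander: palette knife 180 mm long lying on the shelf's deck, right of the jar. Origin at the middle of its underside.
- timer: Twist timer fixed on the bench: white round body, radius 40 mm, 30 mm high; origin under its centre. On its top rim black marks run clockwise over half a turn, from 0 minutes on its near side (-x) to 30 minutes, the top mark, on its far side (+x): long marks every 10 minutes, middle ones every 5, short ones between. A grey disc and the grip bar turn on top.
- rail: Steel hanging rail fixed on the bench: cross bar 16 mm square along its y, 260 mm long, top 158 mm up, on two end posts 170 mm high (y = +-123 mm) with feet 100 x 30 x 6 mm. Two pegs point to its -x at y = +60 (empty) and -60 mm (taken). Origin on the bench under the bar's middle.

How it is judged:
By the outcome, as a careful person would: the job done as asked, in the order asked, and still so for the second after the job is handed in, with the robot touching nothing.
Of tile_1, tile_2, tile_3, tile_4 only 2 to 4 are there at a start; the rules pass over those that are not, and their reading is None.
At some moment in a run one of tile_1, tile_2, tile_3, tile_4 may be knocked a few centimetres aside while the robot is not near it.
It also fails if it takes over 210 s, if anything falls off the work surface, if the arm or the gripper's body presses on something with over 40 N, if the wrist force passes 120 N, or if a joint passes its speed limit or range.

## Robot

A 6-joint arm with a two-finger parallel gripper is mounted at the origin on the work surface. World frame = base frame: x ahead of the robot, y to its left, z up, the work surface at z = 0. Lengths are in m, angles in degrees, forces in N, time in s.
With the tool pointing down it reaches from about 0.375 to 0.9 m from the base axis. Payload 3.1 kg.
Tool frame: the origin (TCP) lies at the very end of the fingers, on their centre line; the grasp point (between the pads) lies 19 mm behind it; z points along the fingers, y is the direction in which the jaws open and shut (so a half turn about z gives the same grasp; the last joint's range is limited). The gripper opens to 87 mm and grips with 3 to 60 N. Pads are 19 mm wide; open, the fingers measure 117 mm over their backs; the gripper's body (75 mm by 190 mm) begins 51 mm behind the grasp point.
Start: joints at [54.746, 30.224, 82.088, -0, 67.689, -10.227], TCP at [0.264, 0.566, 0.223] pointing down, gripper open.
Joint ranges: [-176.69, 176.69], [-43.24, 126.21], [12.49, 139.97], [-82, 262], [0, 151.66], [-163.58, 163.58]. Speed limits (degrees/s): [159.86, 159.86, 180, 180, 180, 180].

## Interface

Orientations are given as a 3x3 rotation matrix whose columns are the frame's x, y, z axes.
In Python, from rig import read_state, capture, hand_in gives the robot as it stands. The module is installed in compiled form; this text tells all that it offers.
- The arm moves only by the tool move_arm, never from a script. Its arguments are lists of equal length, an entry for each row: "linear": the shift along the tool's x, y, z in cm, a list of three; "angular": the turn, a rotation vector about the tool's x, y, z in rad, a list of three; "fingers": the gripper command: -1 is fully open, 1 is shut, values between are in proportion. In form: {"linear": [[tx, ty, tz], ...], "angular": [[wx, wy, wz], ...], "fingers": [fingers, ...]}. A call has 1 to 12 rows; each row is the pose to reach, as a shift and turn from the pose measured when the call began, along the tool's axes at that moment; what a row does not reach only later rows make up. A row lasts 1/12 s, in which the tool goes at most 41.7 mm and 7.16 degrees, less where a joint would pass 70% of its speed; a pose out of reach is approached as far as the arm can. A call with a gripper value outside its range is refused whole. The fingers move at their own pace and stop on an object; the grip force is fixed at half the most. Time passes only in rows, so rows that repeat a pose let the fingers close. It gives the time, the measured TCP pose, the force and the opening at its end, in the units of the state.
- read_state(): the state, without advancing time (a new reading comes with each control period).
- capture(name): name is "scene" or "top" or "wrist"; returns a dict with "color" (400x640x3 uint8, red, green, blue), "fx", "fy", "cx", "cy" (pixels), "view" (4x4, takes a point from world to camera coordinates); the wrist camera has in their place "hand_eye" (4x4, takes a point from camera to tool coordinates, whose origin is the TCP and whose axes are the flange's). Camera axes: x right, y down, z forward; pixel columns grow to the right and rows downward; lengths in m; the calibration is good to about 2 mm. A picture is of the moment at which its call begins: read the wrist's pose just before it. There is no depth.
- hand_in(): hands the job in, once; it reports no verdict.
The state is a dict: "time_s": time; "joint_positions": joint angles; "qvel": joint speeds; "tau": joint torques, N m; "position": TCP position; "tcp_rot": TCP orientation; "force": force on the tool from outside, world axes, zero at the start; "moment": the same for the moment, N m; "opening": opening from 0.0 (shut) to 1.0 (fully open).
Only numpy, scipy, OpenCV 4.12 (cv2) and the standard library are available. Lean on these libraries where they do the work, as an engineer would, in place of code of your own. Each camera call takes 0.05 s, during which the arm holds its last target. There are 200 camera calls.

## Working session

There is one attempt and no reset: what is moved stays moved. The work goes in short steps, Python scripts to look and compute and a tool call to move; the robot and the scene stay as the last step left them, time stands still between calls to the robot, and variables do not carry over. Pictures are saved under pics/ and viewed, about 12 in all and at most 16, crops included, and the job is handed in when it is done.

Besides the shell and the picture viewer there is one more tool, called after "Call:" as name(argument=value, ...) on one line, values as JSON. move_arm: Moves the arm, as the interface text tells. Its arguments: {"type":"object","properties":{"linear":{"type":"array"},"angular":{"type":"array"},"fingers":{"type":"array"}},"required":["linear","angular","fingers"]}

```bash
mkdir -p pics; cat > h.py <<'E'
import numpy as np, cv2
from rig import read_state, capture, hand_in
def snap(cam,name,crop=None,scale=1):
    s=read_state(); c=capture(cam)
    if cam=='wrist':
        T=np.eye(4);T[:3,:3]=s['tcp_rot'];T[:3,3]=s['position']
        c['c2w']=T@np.array(c['hand_eye'])
    else: c['c2w']=np.linalg.inv(np.array(c['view']))
    im=c['color'][:,:,::-1]
    np.save(f'{name}.npy',{k:c[k] for k in('fx','fy','cx','cy','c2w')},allow_pickle=True)
    cv2.imwrite(f'pics/{name}_raw.png',im)
    if crop: im=im[crop[1]:crop[3],crop[0]:crop[2]]
    if scale!=1: im=cv2.resize(im,None,fx=scale,fy=scale,interpolation=cv2.INTER_CUBIC)
    cv2.imwrite(f'pics/{name}.png',im)
def px(name,u,v,z):
    c=np.load(f'{name}.npy',allow_pickle=True).item()
    d=c['c2w'][:3,:3]@np.array([(u-c['cx'])/c['fx'],(v-c['cy'])/c['fy'],1]); o=c['c2w'][:3,3]
    return (o+d*(z-o[2])/d[2])
def proj(name,p):
    c=np.load(f'{name}.npy',allow_pickle=True).item()
    q=np.linalg.inv(c['c2w'])@np.append(p,1)
    return np.array([c['fx']*q[0]/q[2]+c['cx'],c['fy']*q[1]/q[2]+c['cy']])
def togo(p,yaw=None,R=None):
    """shift in tool axes (cm), turn about tool z (rad) so tool y axis is at yaw (deg, world)"""
    s=read_state();A=np.array(s['tcp_rot']);d=A.T@(np.array(p)-s['position'])*100
    out=[d.round(2)]
    if yaw is not None:
        y=np.radians(yaw);yy=np.array([np.cos(y),np.sin(y),0]);z=np.array([0,0,-1.]);x=np.cross(yy,z)
        best=None
        for sg in(1,-1):
            Rt=np.c_[sg*x,sg*yy,z]
            w=cv2.Rodrigues(A.T@Rt)[0].ravel()
            if best is None or np.linalg.norm(w)<np.linalg.norm(best): best=w
        out.append(best.round(3))
    return out
def st():
    s=read_state();print(round(s['time_s'],2),np.round(s['position'],4),'q',np.round(s['joint_positions'],1),'F',np.round(s['force'],1),'op',round(s['opening'],3));print(np.round(s['tcp_rot'],3))
E
python3 - <<'E'
from h import *
st()
snap('top','top1'); snap('scene','sc1')
import cv2
a=cv2.imread('pics/top1.png');print(a.shape)
for n in('top1','sc1'):
    c=np.load(n+'.npy',allow_pickle=True).item();print(c['fx'],c['cx'],c['cy'],c['c2w'].round(3))
E
```

```text
0.0 [0.2639 0.5657 0.2216] q [ 54.7  30.3  82.2   0.   67.7 -10.2] F [ 0.  -0.1  0.5] op 1.003
[[-0.906  0.423 -0.001]
 [ 0.423  0.906 -0.002]
 [ 0.    -0.002 -1.   ]]
(400, 640, 3)
437.60349353718493 323.3509913492051 202.4284966944026 [[ 0.027 -0.999  0.022  0.538]
 [-1.    -0.027  0.008 -0.005]
 [-0.007 -0.022 -1.     1.276]
 [ 0.     0.     0.     1.   ]]
400.60700199308656 319.5075045980951 200.55394246874917 [[-0.837  0.427 -0.341  0.98 ]
 [ 0.547  0.633 -0.548  0.621]
 [-0.018 -0.645 -0.764  1.   ]
 [ 0.     0.     0.     1.   ]]
```

View pics/top1.png

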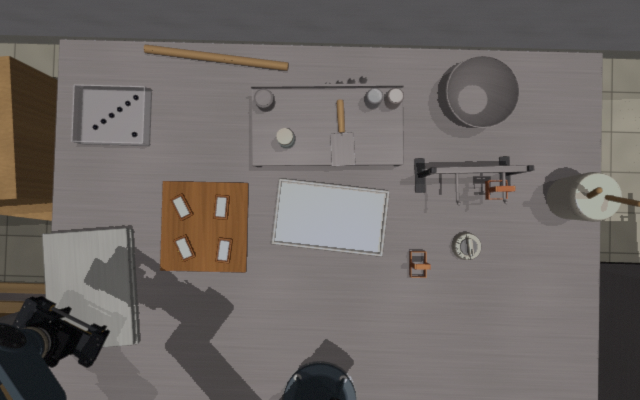

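View pics/sc1.png

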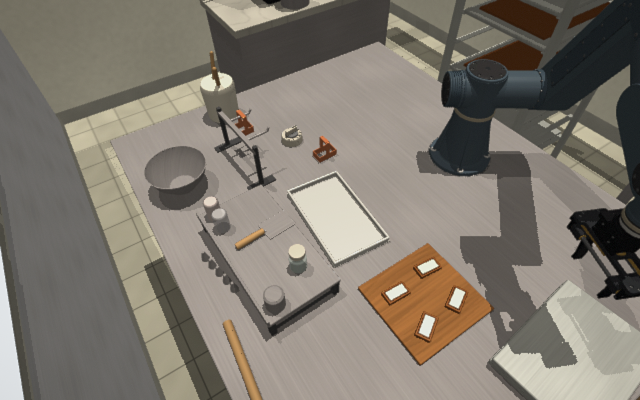

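```bash
python3 - <<'E'
import cv2
a=cv2.imread('pics/top1_raw.png')
l=cv2.resize(a[170:280,155:255],None,fx=5,fy=5,interpolation=cv2.INTER_CUBIC)  #500x550
cv2.imwrite('pics/c1.png',l)
l=cv2.resize(a[150:282,395:545],None,fx=5,fy=4.5,interpolation=cv2.INTER_CUBIC)
l=cv2.resize(a[150:282,400:550],None,fx=4.5,fy=4.5,interpolation=cv2.INTER_CUBIC)
cv2.imwrite('pics/c2.png',l)
l=cv2.resize(a[80:262,245:410],None,fx=3.2,fy=3.2,interpolation=cv2.INTER_CUBIC)
cv2.imwrite('pics/c3.png',l)
E
```

```text
(no output)
```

View pics/c1.png

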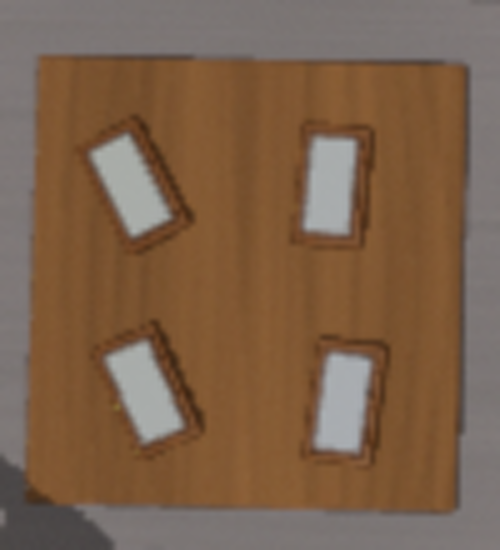

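View pics/c3.png

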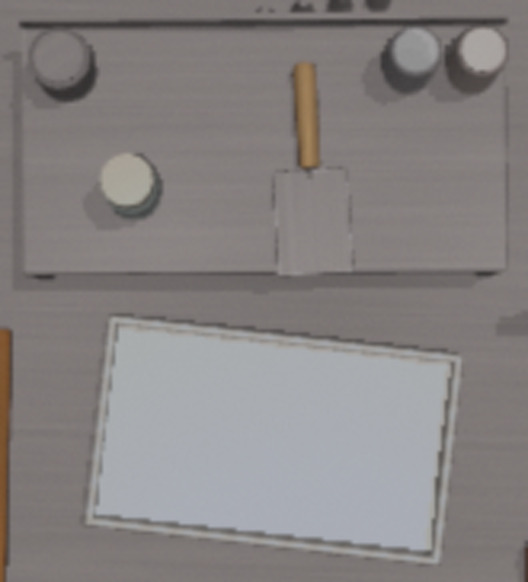

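```bash
cat > loc.py <<'E'
from h import *
def tiles(name,z=0.022,board=None,minA=80):
    a=cv2.imread(f'pics/{name}_raw.png').astype(int)
    hsv=cv2.cvtColor(a.astype(np.uint8),cv2.COLOR_BGR2HSV)
    m=((hsv[:,:,2]>165)&(hsv[:,:,1]<40)).astype(np.uint8)
    n,l,s,c=cv2.connectedComponentsWithStats(m)
    out=[]
    for i in range(1,n):
        if s[i,4]<minA: continue
        ys,xs=np.where(l==i)
        if board and not(board[0]<xs.mean()<board[2] and board[1]<ys.mean()<board[3]):continue
        P=np.array([px(name,u,v,z)[:2] for u,v in zip(xs,ys)],np.float32)
        (cx,cy),(w,h),ang=cv2.minAreaRect(P*1000)
        if w<h: w,h,ang=h,w,ang+90
        out.append((cx/1000,cy/1000,w,h,(ang+90)%180-90))
    return out
E
python3 - <<'E'
from loc import *
for t in tiles('top1',board=(160,180,250,275)): print('tile',np.round(t,3))
f=lambda u,v:(u/3.2+245,v/3.2+80)
C=[px('top1',*f(*p),.022) for p in((110,316),(461,355),(438,563),(86,523))]
print('tray',np.round(C,4).tolist(),'c',np.mean(C,0).round(4))
print('yaw',np.degrees(np.arctan2(*(C[0]-C[3])[[1,0]])),np.degrees(np.arctan2(*(C[1]-C[2])[[1,0]])),np.degrees(np.arctan2(*(C[0]-C[1])[[1,0]]))-90,np.degrees(np.arctan2(*(C[3]-C[2])[[1,0]]))-90)
for p in((22,272),(506,272),(508,20),(20,23)): print('shelf',px('top1',*f(*p),.068).round(4))
E
```

```text
tile [ 0.543  0.414 47.758 19.236 28.508]
tile [ 0.547  0.3   50.001 20.012 -4.495]
tile [ 0.424  0.402 49.852 19.475 25.94 ]
tile [ 0.422  0.288 50.68  20.996 -5.325]
tray [[0.6305, 0.1327, 0.022], [0.6038, -0.1826, 0.022], [0.4176, -0.1665, 0.022], [0.4446, 0.1488, 0.022]] c [ 0.5241 -0.0169  0.022 ]
yaw -4.93556341045969 -4.943407154690773 -4.828242707182824 -4.889504368286268
shelf [0.6632 0.205  0.068 ]
shelf [ 0.6741 -0.2131  0.068 ]
shelf [ 0.893  -0.2099  0.068 ]
shelf [0.8798 0.2134 0.068 ]
```

View pics/c2.png

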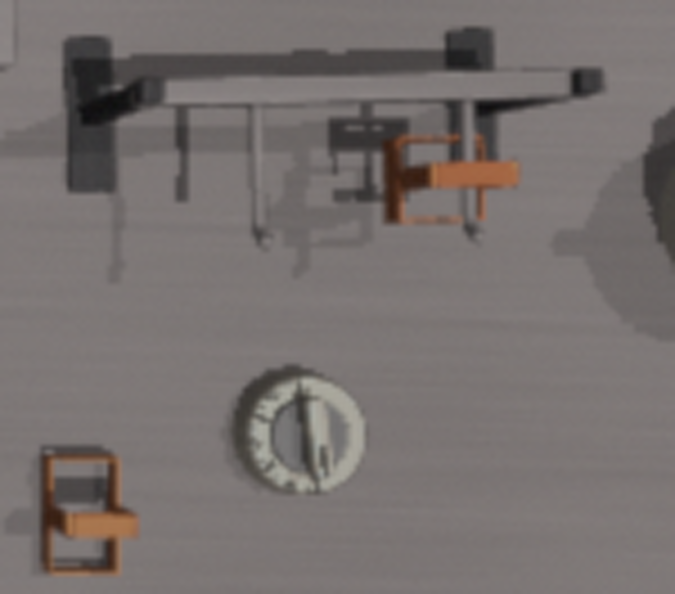

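```bash
cat > tile.py <<'E'
from loc import *
import sys
# usage: tile.py  -> relook and print where every tile is
st(); snap('top','tnow')
for t in tiles('tnow',board=(150,170,262,285),minA=60): print('tile',np.round(t,3),'above',*togo((t[0],t[1],.10),t[4]+90))
ty=np.radians(-4.9);T=np.array([.5241,-.0169]);R=np.array([[np.cos(ty),-np.sin(ty)],[np.sin(ty),np.cos(ty)]])
for i,s in enumerate(((-.041,.07),(.041,.07),(-.041,-.07),(.041,-.07))):
    p=T+R@np.array(s); print('slot',i,p.round(4),*togo((*p,.10),85.1))
E
python3 tile.py
```

```text
0.1 [0.264  0.5658 0.2217] q [ 54.7  30.3  82.1  -0.   67.7 -10.2] F [-0.2 -0.9 -0.7] op 1.001
[[-0.906  0.423 -0.001]
 [ 0.423  0.906 -0.002]
 [ 0.    -0.002 -1.   ]]
tile [ 0.543  0.414 49.02  19.236 28.508] above [-31.66  -1.94  12.17] [-0.001 -0.001 -0.934]
tile [ 0.546  0.299 48.789 20.124  1.533] above [-36.85 -12.18  12.19] [-0.002 -0.001 -0.464]
tile [ 0.425  0.403 48.911 19.475 25.94 ] above [-21.48  -7.98  12.19] [-0.001 -0.001 -0.89 ]
tile [ 0.422  0.288 50.68  20.996 -5.325] above [-26.04 -18.44  12.2 ] [-0.002 -0.001 -0.344]
slot 0 [0.4892 0.0563] [-41.96 -36.62  12.23] [-0.002 -0.001 -0.351]
slot 1 [0.5709 0.0493] [-49.66 -33.8   12.22] [-0.002 -0.001 -0.351]
slot 2 [ 0.4773 -0.0831] [-46.78 -49.77  12.25] [-0.002 -0.001 -0.351]
slot 3 [ 0.559  -0.0901] [-54.48 -46.95  12.24] [-0.002 -0.001 -0.351]
```

Call:
move_arm(linear=[[-31.66, -1.94, 8], [-31.66, -1.94, 8], [-31.66, -1.94, 8], [-31.66, -1.94, 8], [-31.66, -1.94, 8], [-31.66, -1.94, 12.2], [-31.66, -1.94, 12.2], [-31.66, -1.94, 12.2], [-31.66, -1.94, 12.2], [-31.66, -1.94, 12.2]], angular=[[0, 0, -0.934], [0, 0, -0.934], [0, 0, -0.934], [0, 0, -0.934], [0, 0, -0.934], [0, 0, -0.934], [0, 0, -0.934], [0, 0, -0.934], [0, 0, -0.934], [0, 0, -0.934]], fingers=[-1, -1, -1, -1, -1, -1, -1, -1, -1, -1])

```text
time_s: 0.98
position: [0.5445, 0.411, 0.0965]
tcp_rot: [[-0.881, -0.472, -0.004], [-0.472, 0.882, -0.004], [0.006, -0.001, -1.0]]
force: [-0.6, -0.0, -0.7]
opening: 1.0
```

```bash
python3 - <<'E'
s=open('loc.py').read()
s=s.replace("        out.append(","        e=np.linalg.eigh(np.cov(P.T))[1][:,1]; ang=np.degrees(np.arctan2(e[1],e[0])); cx,cy=P.mean(0)*1000\n        out.append(")
open('loc.py','w').write(s)
E
python3 tile.py
```

```text
0.98 [0.5445 0.411  0.0965] q [ 27.7  43.   78.6  -0.1  58.7 -90.4] F [-0.6 -0.  -0.7] op 1.0
[[-0.881 -0.472 -0.004]
 [-0.472  0.882 -0.004]
 [ 0.006 -0.001 -1.   ]]
tile [ 0.549  0.298 49.569 22.395  1.854] above [  4.9  -10.42  -0.18] [-0.001 -0.005  0.461]
slot 0 [0.4892 0.0563] [ 21.59 -28.86  -0.09] [-0.002 -0.005  0.579]
slot 1 [0.5709 0.0493] [ 14.73 -33.34  -0.12] [-0.002 -0.005  0.579]
slot 2 [ 0.4773 -0.0831] [ 29.25 -40.58  -0.05] [-0.002 -0.005  0.579]
slot 3 [ 0.559  -0.0901] [ 22.39 -45.06  -0.08] [-0.002 -0.005  0.579]
```

Call:
move_arm(linear=[[0.2, 0.3, 4], [0.2, 0.3, 7], [0.2, 0.3, 8.2], [0.2, 0.3, 8.2], [0.2, 0.3, 8.2], [0.2, 0.3, 8.2], [0.2, 0.3, 8.2], [0.2, 0.3, 8.2], [0.2, 0.3, 6], [0.2, 0.3, 2], [0.2, 0.3, 0], [0.2, 0.3, 0]], angular=[[0, 0, 0], [0, 0, 0], [0, 0, 0], [0, 0, 0], [0, 0, 0], [0, 0, 0], [0, 0, 0], [0, 0, 0], [0, 0, 0], [0, 0, 0], [0, 0, 0], [0, 0, 0]], fingers=[-1, -1, -1, -1, 0.3, 1, 1, 1, 1, 1, 1, 1])

```text
time_s: 2.03
position: [0.5435, 0.4166, 0.1048]
tcp_rot: [[-0.881, -0.473, 0.007], [-0.473, 0.881, 0.003], [-0.008, -0.0, -1.0]]
force: [0.6, 0.5, 1.2]
opening: 0.479
```

```bash
python3 tile.py
```

```text
2.03 [0.5435 0.4166 0.1048] q [ 28.1  42.3  78.6  -0.   58.7 -90.1] F [0.6 0.5 1.2] op 0.479
[[-0.881 -0.473  0.007]
 [-0.473  0.881  0.003]
 [-0.008 -0.    -1.   ]]
tile [ 0.548  0.298 49.815 22.395 -0.935] above [  5.04 -10.63   0.21] [0.001 0.003 0.509]
slot 0 [0.4892 0.0563] [ 21.66 -29.16   0.16] [0.001 0.003 0.579]
slot 1 [0.5709 0.0493] [ 14.79 -33.65   0.18] [0.001 0.003 0.579]
slot 2 [ 0.4773 -0.0831] [ 29.31 -40.88   0.13] [0.001 0.003 0.579]
slot 3 [ 0.559  -0.0901] [ 22.45 -45.37   0.16] [0.001 0.003 0.579]
```

Call:
move_arm(linear=[[3, -4, 0], [22.45, -45.37, 0.2], [22.45, -45.37, 0.2], [22.45, -45.37, 0.2], [22.45, -45.37, 0.2], [22.45, -45.37, 0.2], [22.45, -45.37, 0.2], [22.45, -45.37, 0.2], [22.45, -45.37, 0.2], [22.45, -45.37, 0.2], [22.45, -45.37, 0.2], [22.45, -45.37, 0.2]], angular=[[0, 0, 0.1], [0, 0, 0.579], [0, 0, 0.579], [0, 0, 0.579], [0, 0, 0.579], [0, 0, 0.579], [0, 0, 0.579], [0, 0, 0.579], [0, 0, 0.579], [0, 0, 0.579], [0, 0, 0.579], [0, 0, 0.579]], fingers=[1, 1, 1, 1, 1, 1, 1, 1, 1, 1, 1, 1])

```text
time_s: 3.08
position: [0.5575, -0.0863, 0.0988]
tcp_rot: [[-0.996, 0.086, 0.001], [0.086, 0.996, 0.002], [-0.001, 0.002, -1.0]]
force: [-0.6, 0.6, -0.5]
opening: 0.003
```

```bash
python3 tile.py
```

```text
3.08 [ 0.5575 -0.0863  0.0988] q [ -20.2   35.5   97.     0.2   47.5 -105.4] F [-0.6  0.6 -0.5] op 0.003
[[-0.996  0.086  0.001]
 [ 0.086  0.996  0.002]
 [-0.001  0.002 -1.   ]]
tile [ 0.543  0.414 51.626 21.816 27.748] above [ 6.33 50.55 -0.31] [-0.005  0.005 -0.575]
tile [ 0.546  0.299 50.792 23.44  -5.26 ] above [ 4.93 39.14 -0.26] [-0.004  0.006  0.001]
tile [ 0.425  0.402 52.07  23.306 26.666] above [17.95 48.25 -0.37] [-0.005  0.005 -0.556]
tile [ 0.422  0.288 51.299 23.139 -6.079] above [17.23 36.89 -0.32] [-0.004  0.006  0.016]
slot 0 [0.4892 0.0563] [ 8.42 14.43 -0.19] [-0.004  0.006 -0.005]
slot 1 [0.5709 0.0493] [ 0.22 14.47 -0.14] [-0.004  0.006 -0.005]
slot 2 [ 0.4773 -0.0831] [ 8.35  0.43 -0.14] [-0.004  0.006 -0.005]
slot 3 [ 0.559  -0.0901] [ 0.15  0.47 -0.09] [-0.004  0.006 -0.005]
```

Call:
move_arm(linear=[[4.93, 39.1, -0.3], [4.93, 39.1, -0.3], [4.93, 39.1, -0.3], [4.93, 39.1, -0.3], [4.93, 39.1, -0.3], [4.93, 39.1, -0.3], [4.93, 39.1, -0.3], [4.93, 39.1, -0.3], [4.93, 39.1, -0.3], [4.93, 39.1, -0.3], [4.93, 39.1, 0.5], [4.93, 39.1, 0.5]], angular=[[0, 0, 0], [0, 0, 0], [0, 0, 0], [0, 0, 0], [0, 0, 0], [0, 0, 0], [0, 0, 0], [0, 0, 0], [0, 0, 0], [0, 0, 0], [0, 0, 0], [0, 0, 0]], fingers=[-0.4, -0.4, -0.4, -0.4, -0.4, -0.4, -0.4, -0.4, -0.4, -0.4, -0.4, -0.4])

```text
time_s: 4.13
position: [0.5444, 0.2984, 0.0902]
tcp_rot: [[-0.996, 0.089, 0.002], [0.089, 0.996, -0.006], [-0.002, -0.006, -1.0]]
force: [-0.2, 0.0, -0.5]
opening: 0.69
```

```bash
python3 tile.py
```

```text
4.13 [0.5444 0.2984 0.0902] q [ 18.6  39.5  88.7  -0.5  51.8 -66. ] F [-0.2  0.  -0.5] op 0.69
[[-0.996  0.089  0.002]
 [ 0.089  0.996 -0.006]
 [-0.002 -0.006 -1.   ]]
slot 0 [0.4892 0.0563] [  3.35 -24.51  -0.8 ] [-0.006  0.002 -0.005]
slot 1 [0.5709 0.0493] [ -4.85 -24.47  -0.78] [-0.006  0.002 -0.005]
slot 2 [ 0.4773 -0.0831] [  3.27 -38.51  -0.71] [-0.006  0.002 -0.005]
slot 3 [ 0.559  -0.0901] [ -4.93 -38.47  -0.7 ] [-0.006  0.002 -0.005]
```

Descend, grip fully, and then lift.

Call:
move_arm(linear=[[-0.15, 0, 4], [-0.15, 0, 6.5], [-0.15, 0, 7.55], [-0.15, 0, 7.55], [-0.15, 0, 7.55], [-0.15, 0, 7.55], [-0.15, 0, 7.55], [-0.15, 0, 7.55], [-0.15, 0, 7.55], [-0.15, 0, 7.55], [-0.15, 0, 7.55], [-0.15, 0, 7.55]], angular=[[0.006, 0, 0], [0.006, 0, 0], [0.006, 0, 0], [0.006, 0, 0], [0.006, 0, 0], [0.006, 0, 0], [0.006, 0, 0], [0.006, 0, 0], [0.006, 0, 0], [0.006, 0, 0], [0.006, 0, 0], [0.006, 0, 0]], fingers=[-0.4, -0.4, -0.4, 1, 1, 1, 1, 1, 1, 1, 1, 1])

```text
time_s: 5.18
position: [0.5467, 0.2965, 0.0155]
tcp_rot: [[-0.996, 0.09, 0.002], [0.09, 0.996, -0.013], [-0.003, -0.012, -1.0]]
force: [0.6, -2.0, 3.0]
opening: 0.454
```

Call:
move_arm(linear=[[0, 0, -1], [0, 0, -4], [0, 0, -8], [-2, -10, -8], [-4.8, -38.5, -8], [-4.8, -38.5, -8], [-4.8, -38.5, -8], [-4.8, -38.5, -8], [-4.8, -38.5, -8], [-4.8, -38.5, -8], [-4.8, -38.5, -8], [-4.8, -38.5, -8]], angular=[[0, 0, 0], [0, 0, 0], [0, 0, 0], [0, 0, 0], [0, 0, 0], [0, 0, 0], [0, 0, 0], [0, 0, 0], [0, 0, 0], [0, 0, 0], [0, 0, 0], [0, 0, 0]], fingers=[1, 1, 1, 1, 1, 1, 1, 1, 1, 1, 1, 1])

```text
time_s: 6.18
position: [0.5591, -0.0786, 0.1008]
tcp_rot: [[-0.996, 0.09, 0.002], [0.09, 0.996, -0.012], [-0.003, -0.012, -1.0]]
force: [0.6, -0.5, 0.4]
opening: 0.454
```

```bash
python3 tile.py
```

```text
6.18 [ 0.5591 -0.0786  0.1008] q [ -19.    35.3   97.    -0.8   47.4 -103.3] F [ 0.6 -0.5  0.4] op 0.454
[[-0.996  0.09   0.002]
 [ 0.09   0.996 -0.012]
 [-0.003 -0.012 -1.   ]]
tile [ 0.543  0.414 51.626 21.816 27.748] above [ 6.58 49.73 -0.8 ] [-0.019  0.003 -0.579]
tile [ 0.425  0.402 52.07  23.306 26.666] above [18.19 47.38 -0.85] [-0.019  0.003 -0.56 ]
tile [ 0.422  0.288 51.299 23.139 -6.079] above [17.43 36.03 -0.64] [-0.017  0.008  0.012]
slot 0 [0.4892 0.0563] [ 8.53 13.61 -0.18] [-0.018  0.008 -0.009]
slot 1 [0.5709 0.0493] [ 0.33 13.68 -0.12] [-0.018  0.008 -0.009]
slot 2 [ 0.4773 -0.0831] [ 8.41 -0.39  0.06] [-0.018  0.008 -0.009]
slot 3 [ 0.559  -0.0901] [ 0.21 -0.32  0.13] [-0.018  0.008 -0.009]
```

Call:
move_arm(linear=[[0.2, -0.3, 4], [0.2, -0.3, 7.5], [0.2, -0.3, 9.2], [0.2, -0.3, 9.2], [0.2, -0.3, 9.2], [0.2, -0.3, 9.2], [0.2, -0.3, 9.2], [0.2, -0.3, 9.2], [0.2, -0.3, 5], [0.2, -0.3, 0], [0.2, -0.3, 0]], angular=[[-0.015, 0, 0], [-0.015, 0, 0], [-0.015, 0, 0], [-0.015, 0, 0], [-0.015, 0, 0], [-0.015, 0, 0], [-0.015, 0, 0], [-0.015, 0, 0], [-0.015, 0, 0], [-0.015, 0, 0], [-0.015, 0, 0]], fingers=[1, 1, 1, 1, -0.4, -0.4, -0.4, -0.4, -0.4, -0.4, -0.4])

```text
time_s: 7.15
position: [0.5626, -0.0906, 0.1068]
tcp_rot: [[-0.995, 0.093, 0.017], [0.093, 0.996, -0.007], [-0.017, -0.005, -1.0]]
force: [0.4, -0.2, 0.6]
opening: 0.699
```

```bash
python3 tile.py; python3 -c "
import cv2
a=cv2.imread('pics/tnow_raw.png')[165:285,150:400];cv2.imwrite('pics/p6.png',cv2.resize(a,None,fx=3,fy=3))"
```

```text
7.15 [ 0.5626 -0.0906  0.1068] q [ -20.4   34.8   96.7   -0.    47.5 -105. ] F [ 0.4 -0.2  0.6] op 0.699
[[-0.995  0.093  0.017]
 [ 0.093  0.996 -0.007]
 [-0.017 -0.005 -1.   ]]
tile [ 0.543  0.414 51.665 21.816 28.338] above [ 6.74 50.08  0.3 ] [-0.011  0.017 -0.588]
tile [ 0.425  0.402 52.07  23.306 26.666] above [18.34 47.75  0.1 ] [-0.01   0.017 -0.559]
tile [ 0.422  0.288 51.299 23.139 -6.079] above [17.59 36.4   0.17] [-0.005  0.019  0.013]
slot 0 [0.4892 0.0563] [ 8.71 13.96  0.45] [-0.005  0.019 -0.008]
slot 1 [0.5709 0.0493] [ 0.51 14.03  0.61] [-0.005  0.019 -0.008]
slot 2 [ 0.4773 -0.0831] [ 8.59 -0.04  0.53] [-0.005  0.019 -0.008]
slot 3 [ 0.559  -0.0901] [0.4  0.03 0.68] [-0.005  0.019 -0.008]
```

View pics/p6.png

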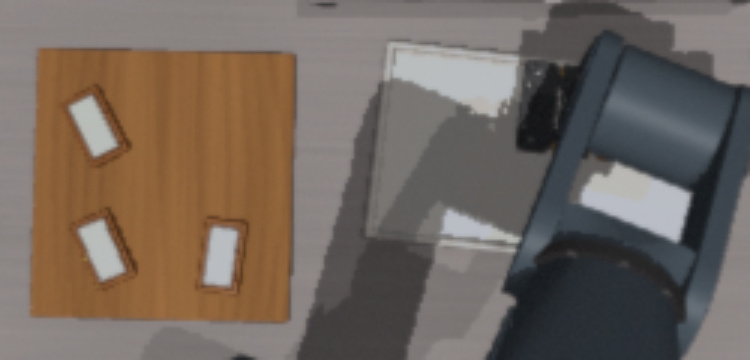

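Call:
move_arm(linear=[[17.6, 36.4, 0.2], [17.6, 36.4, 0.2], [17.6, 36.4, 0.2], [17.6, 36.4, 0.2], [17.6, 36.4, 0.2], [17.6, 36.4, 0.2], [17.6, 36.4, 0.2], [17.6, 36.4, 0.2], [17.6, 36.4, 0.2], [17.6, 36.4, 0.2], [17.6, 36.4, 0.2], [17.6, 36.4, 0.2]], angular=[[-0.005, 0.019, 0.01], [-0.005, 0.019, 0.01], [-0.005, 0.019, 0.01], [-0.005, 0.019, 0.01], [-0.005, 0.019, 0.01], [-0.005, 0.019, 0.01], [-0.005, 0.019, 0.01], [-0.005, 0.019, 0.01], [-0.005, 0.019, 0.01], [-0.005, 0.019, 0.01], [-0.005, 0.019, 0.01], [-0.005, 0.019, 0.01]], fingers=[-0.4, -0.4, -0.4, -0.4, -0.4, -0.4, -0.4, -0.4, -0.4, -0.4, -0.4, -0.4])

```text
time_s: 8.2
position: [0.4204, 0.2893, 0.0995]
tcp_rot: [[-0.995, 0.099, -0.0], [0.099, 0.995, -0.0], [0.0, -0.001, -1.0]]
force: [0.9, -0.9, -0.2]
opening: 0.697
```

```bash
python3 tile.py;python3 -c "
from h import *
print(togo((.422,.288,.0145),84))"
```

```text
8.2 [0.4204 0.2893 0.0995] q [ 22.   32.5 104.7  -0.   42.8 -62.3] F [ 0.9 -0.9 -0.2] op 0.697
[[-0.995  0.099 -0.   ]
 [ 0.099  0.995 -0.   ]
 [ 0.    -0.001 -1.   ]]
tile [ 0.543  0.414 50.369 21.813 29.772] above [-10.86  13.8   -0.06] [-0.001 -0.001 -0.621]
slot 0 [0.4892 0.0563] [ -9.14 -22.38  -0.03] [-0.001 -0.    -0.016]
slot 1 [0.5709 0.0493] [-17.34 -22.25  -0.04] [-0.001 -0.    -0.016]
slot 2 [ 0.4773 -0.0831] [-9.360e+00 -3.638e+01 -3.000e-02] [-0.001 -0.    -0.016]
slot 3 [ 0.559  -0.0901] [-1.756e+01 -3.624e+01 -3.000e-02] [-0.001 -0.    -0.016]
[array([-0.1 , -0.01,  8.5 ]), array([-0.001, -0.   ,  0.003])]
```

Call:
move_arm(linear=[[-0.1, 0, 4], [-0.1, 0, 7.5], [-0.1, 0, 8.5], [-0.1, 0, 8.5], [-0.1, 0, 8.5], [-0.1, 0, 8.5], [-0.1, 0, 8.5], [-0.1, 0, 8.5], [-0.1, 0, 8.5], [-0.1, 0, 8.5], [-0.1, 0, 8.5], [-0.1, 0, 8.5]], angular=[[0, 0, 0], [0, 0, 0], [0, 0, 0], [0, 0, 0], [0, 0, 0], [0, 0, 0], [0, 0, 0], [0, 0, 0], [0, 0, 0], [0, 0, 0], [0, 0, 0], [0, 0, 0]], fingers=[-0.4, -0.4, -0.4, 1, 1, 1, 1, 1, 1, 1, 1, 1])

```text
time_s: 9.25
position: [0.4225, 0.2879, 0.015]
tcp_rot: [[-0.995, 0.101, 0.001], [0.101, 0.995, -0.001], [-0.001, -0.001, -1.0]]
force: [1.0, -3.2, 6.0]
opening: 0.458
```

Call:
move_arm(linear=[[0, 0, -2], [0, 0, -6], [-2, -8, -8.5], [-9.3, -36.4, -8.5], [-9.3, -36.4, -8.5], [-9.3, -36.4, -8.5], [-9.3, -36.4, -8.5], [-9.3, -36.4, -8.5], [-9.3, -36.4, -8.5], [-9.3, -36.4, -8.5], [-9.3, -36.4, -8.5], [-9.3, -36.4, -8.5]], angular=[[0, 0, 0], [0, 0, 0], [0, 0, 0], [0, 0, -0.016], [0, 0, -0.016], [0, 0, -0.016], [0, 0, -0.016], [0, 0, -0.016], [0, 0, -0.016], [0, 0, -0.016], [0, 0, -0.016], [0, 0, -0.016]], fingers=[1, 1, 1, 1, 1, 1, 1, 1, 1, 1, 1, 1])

```text
time_s: 10.25
position: [0.482, -0.0907, 0.1008]
tcp_rot: [[-0.996, 0.091, 0.007], [0.091, 0.996, -0.005], [-0.008, -0.004, -1.0]]
force: [1.0, 0.4, 0.5]
opening: 0.456
```

```bash
python3 tile.py
```

```text
10.25 [ 0.482  -0.0907  0.1008] q [-2.370e+01  3.120e+01  1.079e+02 -1.000e-01  4.040e+01 -1.084e+02] F [1.  0.4 0.5] op 0.456
[[-0.996  0.091  0.007]
 [ 0.091  0.996 -0.005]
 [-0.008 -0.004 -1.   ]]
tile [ 0.543  0.414 51.626 21.816 28.333] above [-1.610e+00  5.057e+01 -5.000e-02] [-0.003  0.004 -0.586]
tile [ 0.425  0.402 51.743 23.306 26.535] above [10.01 48.25 -0.09] [-0.003  0.004 -0.555]
slot 0 [0.4892 0.0563] [ 0.43 14.45  0.02] [-0.002  0.004 -0.006]
slot 1 [0.5709 0.0493] [-7.77 14.5   0.05] [-0.002  0.004 -0.006]
slot 2 [ 0.4773 -0.0831] [0.35 0.45 0.04] [-0.002  0.004 -0.006]
slot 3 [ 0.559  -0.0901] [-7.85  0.5   0.08] [-0.002  0.004 -0.006]
```

Call:
move_arm(linear=[[0.35, 0.4, 4], [0.35, 0.4, 7.5], [0.35, 0.4, 9.25], [0.35, 0.4, 9.25], [0.35, 0.4, 9.25], [0.35, 0.4, 9.25], [0.35, 0.4, 9.25], [0.35, 0.4, 9.25], [0.35, 0.4, 5], [0.35, 0.4, 0], [0.35, 0.4, 0]], angular=[[0, 0, 0], [0, 0, 0], [0, 0, 0], [0, 0, 0], [0, 0, 0], [0, 0, 0], [0, 0, 0], [0, 0, 0], [0, 0, 0], [0, 0, 0], [0, 0, 0]], fingers=[1, 1, 1, 1, -0.4, -0.4, -0.4, -0.4, -0.4, -0.4, -0.4])

```text
time_s: 11.22
position: [0.4798, -0.0844, 0.1047]
tcp_rot: [[-0.996, 0.091, 0.011], [0.091, 0.996, -0.005], [-0.012, -0.004, -1.0]]
force: [1.0, -0.5, -0.2]
opening: 0.694
```

Call:
move_arm(linear=[[9.65, 47.8, 0], [9.65, 47.8, 0], [9.65, 47.8, 0], [9.65, 47.8, 0], [9.65, 47.8, 0], [9.65, 47.8, 0], [9.65, 47.8, 0], [9.65, 47.8, 0], [9.65, 47.8, 0], [9.65, 47.8, 0], [9.65, 47.8, 0], [9.65, 47.8, 0]], angular=[[0, 0, -0.555], [0, 0, -0.555], [0, 0, -0.555], [0, 0, -0.555], [0, 0, -0.555], [0, 0, -0.555], [0, 0, -0.555], [0, 0, -0.555], [0, 0, -0.555], [0, 0, -0.555], [0, 0, -0.555], [0, 0, -0.555]], fingers=[-0.4, -0.4, -0.4, -0.4, -0.4, -0.4, -0.4, -0.4, -0.4, -0.4, -0.4, -0.4])

```text
time_s: 12.22
position: [0.4264, 0.4044, 0.1025]
tcp_rot: [[-0.893, -0.449, 0.014], [-0.449, 0.893, -0.003], [-0.011, -0.009, -1.0]]
force: [0.8, -0.1, 0.0]
opening: 0.697
```

```bash
python3 tile.py;python3 -c "
from h import *
print(togo((.425,.402,.0145),116.5))
a=cv2.imread('pics/tnow_raw.png')[165:285,150:400];cv2.imwrite('pics/p7.png',cv2.resize(a,None,fx=3,fy=3))"
```

```text
12.22 [0.4264 0.4044 0.1025] q [ 32.9  36.4  93.8  -0.7  49.3 -83.3] F [ 0.8 -0.1  0. ] op 0.697
[[-0.893 -0.449  0.014]
 [-0.449  0.893 -0.003]
 [-0.011 -0.009 -1.   ]]
tile [ 0.555  0.422 23.217 21.815 -3.819] above [-12.05  -4.64   0.5 ] [-0.002  0.016  0.535]
slot 0 [0.4892 0.0563] [ 10.32 -34.26   0.33] [-0.001  0.017  0.553]
slot 1 [0.5709 0.0493] [  3.35 -38.57   0.46] [-0.001  0.017  0.553]
slot 2 [ 0.4773 -0.0831] [ 17.68 -46.17   0.28] [-0.001  0.017  0.553]
slot 3 [ 0.559  -0.0901] [ 10.71 -50.48   0.41] [-0.001  0.017  0.553]
[array([ 0.6 , -0.46,  8.83]), array([-0.006,  0.015,  0.005])]
```

View pics/p7.png

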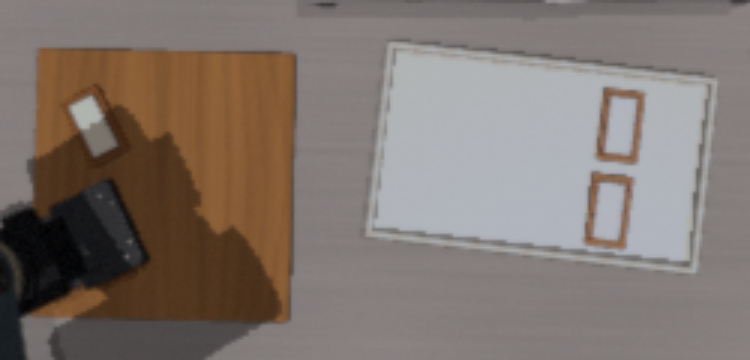

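Call:
move_arm(linear=[[0.6, -0.45, 4], [0.6, -0.45, 7.5], [0.6, -0.45, 8.8], [0.6, -0.45, 8.8], [0.6, -0.45, 8.8], [0.6, -0.45, 8.8], [0.6, -0.45, 8.8], [0.6, -0.45, 8.8], [0.6, -0.45, 8.8], [0.6, -0.45, 8.8], [0.6, -0.45, 8.8], [0.6, -0.45, 8.8]], angular=[[-0.006, 0.015, 0.005], [-0.006, 0.015, 0.005], [-0.006, 0.015, 0.005], [-0.006, 0.015, 0.005], [-0.006, 0.015, 0.005], [-0.006, 0.015, 0.005], [-0.006, 0.015, 0.005], [-0.006, 0.015, 0.005], [-0.006, 0.015, 0.005], [-0.006, 0.015, 0.005], [-0.006, 0.015, 0.005], [-0.006, 0.015, 0.005]], fingers=[-0.4, -0.4, -0.4, 1, 1, 1, 1, 1, 1, 1, 1, 1])

```text
time_s: 13.27
position: [0.4254, 0.4021, 0.0155]
tcp_rot: [[-0.895, -0.447, 0.001], [-0.447, 0.895, 0.001], [-0.001, -0.0, -1.0]]
force: [0.0, -2.8, 4.4]
opening: 0.454
```

Call:
move_arm(linear=[[0, 0, -2], [0, 0, -6], [2, -6, -8.5], [9.7, -33.8, -8.5], [9.7, -33.8, -8.5], [9.7, -33.8, -8.5], [9.7, -33.8, -8.5], [9.7, -33.8, -8.5], [9.7, -33.8, -8.5], [9.7, -33.8, -8.5], [9.7, -33.8, -8.5], [9.7, -33.8, -8.5]], angular=[[0, 0, 0], [0, 0, 0], [0, 0, 0.1], [0, 0, 0.55], [0, 0, 0.55], [0, 0, 0.55], [0, 0, 0.55], [0, 0, 0.55], [0, 0, 0.55], [0, 0, 0.55], [0, 0, 0.55], [0, 0, 0.55]], fingers=[1, 1, 1, 1, 1, 1, 1, 1, 1, 1, 1, 1])

```text
time_s: 14.27
position: [0.4915, 0.0521, 0.1005]
tcp_rot: [[-0.996, 0.093, 0.004], [0.093, 0.996, -0.001], [-0.004, -0.0, -1.0]]
force: [-0.1, 0.0, 0.5]
opening: 0.456
```

```bash
python3 tile.py
```

```text
14.27 [0.4915 0.0521 0.1005] q [ -6.9  31.5 107.1  -0.   41.1 -91.6] F [-0.1  0.   0.5] op 0.456
[[-0.996  0.093  0.004]
 [ 0.093  0.996 -0.001]
 [-0.004 -0.    -1.   ]]
tile [ 0.543  0.414 50.362 21.816 28.645] above [-1.95 36.36  0.07] [ 0.     0.002 -0.592]
slot 0 [0.4892 0.0563] [0.12 0.21 0.04] [ 0.001  0.002 -0.006]
slot 1 [0.5709 0.0493] [-8.08  0.26  0.05] [ 0.001  0.002 -0.006]
slot 2 [ 0.4773 -0.0831] [  0.03 -13.79   0.02] [ 0.001  0.002 -0.006]
slot 3 [ 0.559  -0.0901] [ -8.17 -13.74   0.04] [ 0.001  0.002 -0.006]
```

Call:
move_arm(linear=[[0.1, 0.2, 4], [0.1, 0.2, 7.5], [0.1, 0.2, 9.2], [0.1, 0.2, 9.2], [0.1, 0.2, 9.2], [0.1, 0.2, 9.2], [0.1, 0.2, 9.2], [0.1, 0.2, 9.2], [0.1, 0.2, 5], [0.1, 0.2, 0], [0.1, 0.2, 0]], angular=[[0, 0, 0], [0, 0, 0], [0, 0, 0], [0, 0, 0], [0, 0, 0], [0, 0, 0], [0, 0, 0], [0, 0, 0], [0, 0, 0], [0, 0, 0], [0, 0, 0]], fingers=[1, 1, 1, 1, -0.4, -0.4, -0.4, -0.4, -0.4, -0.4, -0.4])

```text
time_s: 15.23
position: [0.4923, 0.0563, 0.1047]
tcp_rot: [[-0.996, 0.091, 0.01], [0.091, 0.996, -0.0], [-0.01, 0.001, -1.0]]
force: [1.2, 0.5, -0.1]
opening: 0.695
```

Call:
move_arm(linear=[[-2.05, 36.2, 0], [-2.05, 36.2, 0], [-2.05, 36.2, 0], [-2.05, 36.2, 0], [-2.05, 36.2, 0], [-2.05, 36.2, 0], [-2.05, 36.2, 0], [-2.05, 36.2, 0], [-2.05, 36.2, 0], [-2.05, 36.2, 0], [-2.05, 36.2, 0]], angular=[[0, 0, -0.592], [0, 0, -0.592], [0, 0, -0.592], [0, 0, -0.592], [0, 0, -0.592], [0, 0, -0.592], [0, 0, -0.592], [0, 0, -0.592], [0, 0, -0.592], [0, 0, -0.592], [0, 0, -0.592]], fingers=[-0.4, -0.4, -0.4, -0.4, -0.4, -0.4, -0.4, -0.4, -0.4, -0.4, -0.4])

```text
time_s: 16.15
position: [0.5452, 0.4166, 0.1054]
tcp_rot: [[-0.876, -0.483, 0.011], [-0.483, 0.876, 0.0], [-0.01, -0.005, -1.0]]
force: [0.5, 0.4, 0.3]
opening: 0.697
```

```bash
python3 tile.py;python3 -c "
from h import *
print(togo((.543,.414,.0145),118.3))
snap('scene','sx')
a=cv2.imread('pics/sx_raw.png')[160:370,280:500];cv2.imwrite('pics/sx.png',cv2.resize(a,None,fx=2.5,fy=2.5))"
```

```text
16.15 [0.5452 0.4166 0.1054] q [ 28.2  42.3  78.4  -0.3  58.7 -90.5] F [0.5 0.4 0.3] op 0.697
[[-0.876 -0.483  0.011]
 [-0.483  0.876  0.   ]
 [-0.01  -0.005 -1.   ]]
slot 0 [0.4892 0.0563] [ 22.14 -28.75   0.5 ] [-0.003  0.009  0.587]
slot 1 [0.5709 0.0493] [ 15.31 -33.29   0.58] [-0.003  0.009  0.587]
slot 2 [ 0.4773 -0.0831] [ 29.9 -40.4   0.5] [-0.003  0.009  0.587]
slot 3 [ 0.559  -0.0901] [ 23.07 -44.95   0.58] [-0.003  0.009  0.587]
[array([0.28, 0.06, 9.06]), array([-0.005,  0.008,  0.008])]
```

View pics/sx.png

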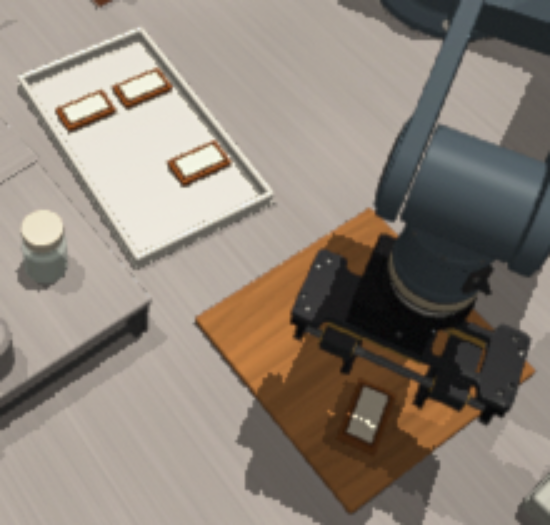

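```bash
python3 -c "
from h import *
for p in ((.543,.414,.022),(.545,.416,.105)): print((proj('sx',p)-[280,160])*2.5)
print(px('sx',280+368/2.5,160+415/2.5,.022))"
```

```text
[367.30871591 412.92953036]
[383.61747682 379.85113311]
[0.54391433 0.41598582 0.022     ]
```

Tile is where expected; grip it and carry to slot 1.

Call:
move_arm(linear=[[0.3, 0.05, 4], [0.3, 0.05, 7.5], [0.3, 0.05, 9.05], [0.3, 0.05, 9.05], [0.3, 0.05, 9.05], [0.3, 0.05, 9.05], [0.3, 0.05, 9.05], [0.3, 0.05, 9.05], [0.3, 0.05, 9.05], [0.3, 0.05, 9.05], [0.3, 0.05, 9.05], [0.3, 0.05, 9.05]], angular=[[-0.005, 0.008, 0.008], [-0.005, 0.008, 0.008], [-0.005, 0.008, 0.008], [-0.005, 0.008, 0.008], [-0.005, 0.008, 0.008], [-0.005, 0.008, 0.008], [-0.005, 0.008, 0.008], [-0.005, 0.008, 0.008], [-0.005, 0.008, 0.008], [-0.005, 0.008, 0.008], [-0.005, 0.008, 0.008], [-0.005, 0.008, 0.008]], fingers=[-0.4, -0.4, -0.4, 1, 1, 1, 1, 1, 1, 1, 1, 1])

```text
time_s: 17.25
position: [0.543, 0.4125, 0.0149]
tcp_rot: [[-0.881, -0.473, -0.0], [-0.473, 0.881, -0.001], [0.001, -0.001, -1.0]]
force: [-0.1, -1.9, 2.8]
opening: 0.456
```

Call:
move_arm(linear=[[0, 0, -2], [0, 0, -6], [2, -6, -8.5], [15, -33.2, -8.5], [15, -33.2, -8.5], [15, -33.2, -8.5], [15, -33.2, -8.5], [15, -33.2, -8.5], [15, -33.2, -8.5], [15, -33.2, -8.5], [15, -33.2, -8.5], [15, -33.2, -8.5]], angular=[[0, 0, 0], [0, 0, 0], [0, 0, 0.1], [0, 0, 0.58], [0, 0, 0.58], [0, 0, 0.58], [0, 0, 0.58], [0, 0, 0.58], [0, 0, 0.58], [0, 0, 0.58], [0, 0, 0.58], [0, 0, 0.58]], fingers=[1, 1, 1, 1, 1, 1, 1, 1, 1, 1, 1, 1])

```text
time_s: 18.25
position: [0.5696, 0.0432, 0.1006]
tcp_rot: [[-0.996, 0.093, 0.002], [0.093, 0.996, -0.003], [-0.002, -0.003, -1.0]]
force: [-0.4, 0.1, -0.6]
opening: 0.455
```

```bash
python3 tile.py
```

```text
18.25 [0.5696 0.0432 0.1006] q [ -6.8  35.7  96.   -0.2  48.2 -91.3] F [-0.4  0.1 -0.6] op 0.455
[[-0.996  0.093  0.002]
 [ 0.093  0.996 -0.003]
 [-0.002 -0.003 -1.   ]]
slot 0 [0.4892 0.0563] [8.03 0.29 0.03] [-0.001  0.001 -0.007]
slot 1 [0.5709 0.0493] [-0.17  0.35  0.04] [-0.001  0.001 -0.007]
slot 2 [ 0.4773 -0.0831] [  7.93 -13.71   0.05] [-0.001  0.001 -0.007]
slot 3 [ 0.559  -0.0901] [ -0.27 -13.65   0.06] [-0.001  0.001 -0.007]
```

Call:
move_arm(linear=[[-0.15, 0.35, 4], [-0.15, 0.35, 7.5], [-0.15, 0.35, 9.2], [-0.15, 0.35, 9.2], [-0.15, 0.35, 9.2], [-0.15, 0.35, 9.2], [-0.15, 0.35, 9.2], [-0.15, 0.35, 9.2], [-0.15, 0.35, 5], [-0.15, 0.35, 0], [-0.15, 0.35, 0]], angular=[[0, 0, 0], [0, 0, 0], [0, 0, 0], [0, 0, 0], [0, 0, 0], [0, 0, 0], [0, 0, 0], [0, 0, 0], [0, 0, 0], [0, 0, 0], [0, 0, 0]], fingers=[1, 1, 1, 1, -0.4, -0.4, -0.4, -0.4, -0.4, -0.4, -0.4])

```text
time_s: 19.22
position: [0.5745, 0.0493, 0.1059]
tcp_rot: [[-0.996, 0.093, 0.011], [0.092, 0.996, -0.002], [-0.011, -0.001, -1.0]]
force: [1.4, -0.0, 0.4]
opening: 0.698
```

```bash
python3 -c "
from h import *
st();print(togo((.388,-.008,.10),85.1))
c=capture('wrist');print(np.round(c['hand_eye'],3),c['fx'])"
```

```text
19.22 [0.5745 0.0493 0.1059] q [ -6.2  35.4  95.4  -0.1  48.6 -90.8] F [ 1.4 -0.   0.4] op 0.698
[[-0.996  0.093  0.011]
 [ 0.092  0.996 -0.002]
 [-0.011 -0.001 -1.   ]]
[array([18.05, -7.43,  0.39]), array([-0.001,  0.011, -0.007])]
[[ 0.    -0.954 -0.3    0.083]
 [ 1.    -0.     0.001 -0.   ]
 [-0.001 -0.3    0.954 -0.163]
 [ 0.     0.     0.     1.   ]] 298.6654282323508
```

Call:
move_arm(linear=[[18, -7.4, 0.4], [18, -7.4, 0.4], [18, -7.4, 0.4], [18, -7.4, 0.4], [18, -7.4, 0.4], [18, -7.4, 0.4], [18, -7.4, 0.4], [18, -7.4, 0.4]], angular=[[0, 0.011, -0.007], [0, 0.011, -0.007], [0, 0.011, -0.007], [0, 0.011, -0.007], [0, 0.011, -0.007], [0, 0.011, -0.007], [0, 0.011, -0.007], [0, 0.011, -0.007]], fingers=[-1, -1, -1, -1, -1, -1, -1, -1])

```text
time_s: 19.93
position: [0.3904, -0.0083, 0.1]
tcp_rot: [[-0.996, 0.086, 0.004], [0.086, 0.996, -0.002], [-0.004, -0.002, -1.0]]
force: [0.2, -0.5, -0.3]
opening: 0.999
```

```bash
python3 -c "
from h import *
st()
snap('wrist','w1');snap('top','t5')
print('down',togo((.390,-.008,.010),85.1));print('push',togo((.54,-.008,.01),91.5))
a=cv2.imread('pics/w1_raw.png');b=cv2.imread('pics/t5_raw.png')[140:285,240:410]
b=cv2.resize(b,None,fx=2.3,fy=2.3);a=a[:b.shape[0]] if a.shape[0]>b.shape[0] else a
cv2.imwrite('pics/p9.png',cv2.resize(cv2.imread('pics/t5_raw.png')[80:280,240:410],None,fx=3,fy=3))"
```

```text
19.93 [ 0.3904 -0.0083  0.1   ] q [-1.770e+01  2.680e+01  1.216e+02 -1.000e-01  3.130e+01 -1.027e+02] F [ 0.2 -0.5 -0.3] op 0.999
[[-0.996  0.086  0.004]
 [ 0.086  0.996 -0.002]
 [-0.004 -0.002 -1.   ]]
down [array([0.13, 0.02, 8.99]), array([-0.002,  0.004,  0.   ])]
push [array([-14.82,   1.3 ,   9.05]), array([-0.002,  0.004, -0.111])]
```

View pics/p9.png

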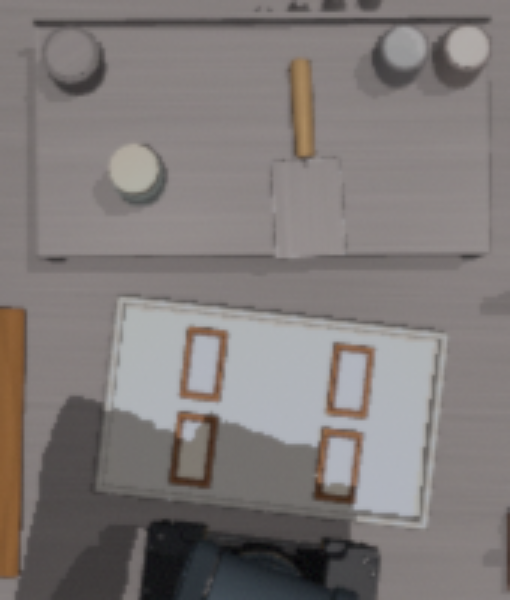

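Call:
move_arm(linear=[[0.15, 0, 4], [0.15, 0, 8], [0.15, 0, 9], [0.15, 0, 9], [-1, 0, 9], [-2, 0, 9], [-3, 0, 9], [-3.7, 0, 9], [-4.3, 0.1, 9], [-5, 0.2, 9], [-6, 0.3, 9], [-7, 0.4, 9]], angular=[[0, 0.004, 0], [0, 0.004, 0], [0, 0.004, 0], [0, 0.004, 0], [0, 0.004, 0], [0, 0.004, 0], [0, 0.004, 0], [0, 0.004, 0], [0, 0.004, -0.01], [0, 0.004, -0.02], [0, 0.004, -0.03], [0, 0.004, -0.04]], fingers=[-1, -1, -1, -1, -1, -1, -1, -1, -1, -1, -1, -1])

```text
time_s: 21.03
position: [0.4574, -0.0091, 0.0108]
tcp_rot: [[-0.999, 0.045, -0.008], [0.045, 0.999, 0.0], [0.008, -0.0, -1.0]]
force: [-5.5, -0.3, 3.5]
opening: 1.001
```

```bash
python3 -c "
from h import *
st()
snap('top','t6')
print('push',togo((.53,-.008,.01),91.5))
R=cv2.Rodrigues(np.array([0.,0,0]))[0]
cv2.imwrite('pics/p10.png',cv2.resize(cv2.imread('pics/t6_raw.png')[80:280,240:410],None,fx=3,fy=3))"
```

```text
21.03 [ 0.4574 -0.0091  0.0108] q [ -15.1   40.8  114.2   -0.3   25.5 -102.3] F [-5.5 -0.3  3.5] op 1.001
[[-0.999  0.045 -0.008]
 [ 0.045  0.999  0.   ]
 [ 0.008 -0.    -1.   ]]
push [array([-6.76,  0.5 ,  0.1 ]), array([-0.002,  0.   , -0.07 ])]
```

View pics/p10.png

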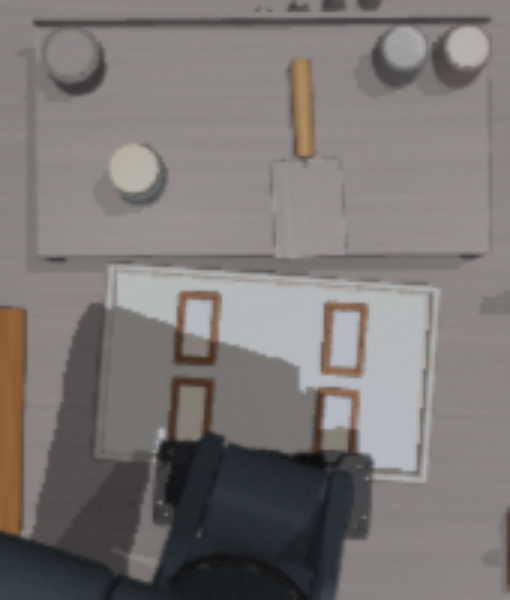

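Call:
move_arm(linear=[[-1, 0, 0.1], [-2, 0.1, 0.1], [-3, 0.15, 0.1], [-4, 0.2, 0.1], [-5, 0.3, 0.1], [-6, 0.4, 0.1], [-7, 0.5, 0.1], [-8, 0.6, 0.1], [-8.5, 0.6, 0.1], [-8.5, 0.6, 0.1]], angular=[[0, 0, -0.01], [0, 0, -0.02], [0, 0, -0.03], [0, 0, -0.04], [0, 0, -0.05], [0, 0, -0.06], [0, 0, -0.07], [0, 0, -0.07], [0, 0, -0.07], [0, 0, -0.07]], fingers=[-1, -1, -1, -1, -1, -1, -1, -1, -1, -1])

```text
time_s: 21.92
position: [0.5489, -0.0077, 0.0104]
tcp_rot: [[-1.0, -0.028, 0.003], [-0.028, 1.0, -0.002], [-0.003, -0.003, -1.0]]
force: [1.2, 0.5, -0.1]
opening: 0.996
```

Call:
move_arm(linear=[[0.5, 0, 0], [0.5, 0, 0], [0.5, 0, 0], [0.5, 0, 0.1], [0.5, 0, 0.1], [0.5, 0, 0.1], [0.5, 0, 0.1], [0.5, 0, 0.1]], angular=[[0, -0.1, 0], [0, -0.2, 0], [0, -0.3, 0], [0, -0.4, 0], [0, -0.4, 0], [0, -0.4, 0], [0, -0.4, 0], [0, -0.4, 0]], fingers=[-1, -1, -1, -1, -1, -1, -1, -1])

```text
time_s: 22.58
position: [0.5603, -0.005, 0.0274]
tcp_rot: [[-0.934, -0.017, 0.357], [-0.02, 1.0, -0.004], [-0.357, -0.011, -0.934]]
force: [-0.0, 0.3, -0.2]
opening: 1.003
```

```bash
python3 -c "
from h import *
st()
snap('top','t7')
print('push',togo((.6585,-.008,.009)))
cv2.imwrite('pics/p11.png',cv2.resize(cv2.imread('pics/t7_raw.png')[80:280,240:410],None,fx=3,fy=3))"
```

```text
22.58 [ 0.5603 -0.005   0.0274] q [ -14.7   41.1  115.5   58.6    5.9 -163.4] F [-0.   0.3 -0.2] op 1.003
[[-0.934 -0.017  0.357]
 [-0.02   1.    -0.004]
 [-0.357 -0.011 -0.934]]
push [array([-8.5 , -0.53,  5.2 ])]
```

View pics/p11.png

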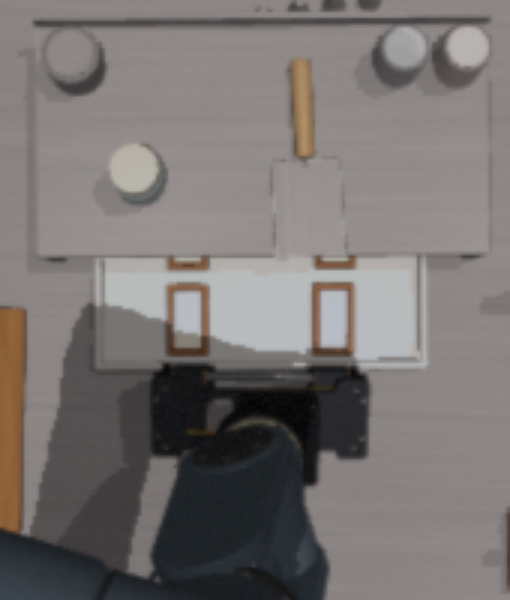

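Call:
move_arm(linear=[[0.9, 0, -0.4], [1.87, 0, -0.8], [1.87, 0, -0.8], [1.87, 0, -0.8], [1.87, 0, -0.8], [1.87, 0, -0.8], [1.87, 0, -0.8], [1.87, 0, -0.8], [1.87, 0, -0.8], [1.87, 0, -0.8]], angular=[[0, 0.05, 0], [0, 0.1, 0], [0, 0.15, 0], [0, 0.17, 0], [0, 0.17, 0], [0, 0.17, 0], [0, 0.17, 0], [0, 0.17, 0], [0, 0.17, 0], [0, 0.17, 0]], fingers=[-1, -1, -1, -1, -1, -1, -1, -1, -1, -1])

```text
time_s: 23.47
position: [0.5397, -0.0051, 0.0278]
tcp_rot: [[-0.981, -0.024, 0.193], [-0.026, 1.0, -0.007], [-0.193, -0.012, -0.981]]
force: [-0.0, -0.6, -0.5]
opening: 0.998
```

```bash
cat > tilt.py <<'E'
from h import *
import sys
def tilt(p,yaw,th):
    s=read_state();A=np.array(s['tcp_rot'])
    y=np.radians(yaw);R=np.array([[-np.sin(y),np.cos(y),0],[np.cos(y),np.sin(y),0],[0,0,-1]])
    # columns: x=(-sin... ) built for jaw yaw, tool x towards robot
    yy=np.array([np.cos(y),np.sin(y),0]);z=np.array([0,0,-1.]);x=np.cross(yy,z)
    R=np.c_[x,yy,z]@cv2.Rodrigues(np.array([0.,-th,0]))[0]
    print((A.T@(np.array(p)-s['position'])*100).round(2),cv2.Rodrigues(A.T@R)[0].ravel().round(3))
E
python3 -c "
from tilt import *
st()
tilt((.54,-.008,.011),91.5,.2)
f=lambda u,v:(u/3+240,v/3+80)
for p in((97,366),(426,368)): print(px('t7',*f(*p),.022))
for p in((40,254),(488,253)): print(px('t7',*f(*p),.068))
"
```

```text
23.47 [ 0.5397 -0.0051  0.0278] q [ -13.7   39.9  111.1    7.2   18.2 -111.7] F [-0.  -0.6 -0.5] op 0.998
[[-0.981 -0.024  0.193]
 [-0.026  1.    -0.007]
 [-0.193 -0.012 -0.981]]
[ 0.3  -0.27  1.65] [-0.012 -0.006 -0.   ]
[0.56317958 0.15099732 0.022     ]
[ 0.56969525 -0.16317057  0.022     ]
[0.66419978 0.20097119 0.068     ]
[ 0.67594323 -0.2118406   0.068     ]
```

Call:
move_arm(linear=[[0.3, -0.2, 1.65], [0.3, -0.2, 1.65], [0.3, -0.2, 1.65]], angular=[[-0.012, 0, 0], [-0.012, 0, 0], [-0.012, 0, 0]], fingers=[-1, -1, -1])

```text
time_s: 23.72
position: [0.5391, -0.0073, 0.0104]
tcp_rot: [[-0.981, -0.025, 0.191], [-0.025, 1.0, 0.006], [-0.191, 0.001, -0.982]]
force: [0.4, -0.5, 0.2]
opening: 0.997
```

```bash
python3 -c "
from tilt import *
st()
for x in (.56,.60,.64):tilt((x,-.008,.011),91.5,.2)
"
```

```text
23.72 [ 0.5391 -0.0073  0.0104] q [ -14.4   42.   111.2   10.8   16.4 -115.9] F [ 0.4 -0.5  0.2] op 0.997
[[-0.981 -0.025  0.191]
 [-0.025  1.     0.006]
 [-0.191  0.001 -0.982]]
[-2.06 -0.13  0.34] [ 0.001 -0.008 -0.001]
[-5.98 -0.23  1.1 ] [ 0.001 -0.008 -0.001]
[-9.91 -0.33  1.87] [ 0.001 -0.008 -0.001]
```

Call:
move_arm(linear=[[-1, -0.1, 0.15], [-2, -0.1, 0.34], [-2.7, -0.1, 0.48], [-3.5, -0.15, 0.63], [-4.3, -0.15, 0.78], [-5.1, -0.2, 0.94], [-6, -0.2, 1.1], [-6.9, -0.2, 1.28], [-7.8, -0.25, 1.46], [-8.7, -0.3, 1.64], [-9.4, -0.3, 1.77], [-9.4, -0.3, 1.77]], angular=[[0, 0, 0], [0, 0, 0], [0, 0, 0], [0, 0, 0], [0, 0, 0], [0, 0, 0], [0, 0, 0], [0, 0, 0], [0, 0, 0], [0, 0, 0], [0, 0, 0], [0, 0, 0]], fingers=[-1, -1, -1, -1, -1, -1, -1, -1, -1, -1, -1, -1])

```text
time_s: 24.72
position: [0.6382, -0.0084, 0.0115]
tcp_rot: [[-0.98, -0.025, 0.196], [-0.025, 1.0, 0.004], [-0.196, -0.0, -0.981]]
force: [0.2, 0.0, -0.4]
opening: 0.998
```

```bash
python3 -c "
from tilt import *
st()
tilt((.655,-.008,.011),91.6,.2)
snap('top','t8')
cv2.imwrite('pics/p12.png',cv2.resize(cv2.imread('pics/t8_raw.png')[140:220,240:410],None,fx=4.5,fy=4.5,interpolation=cv2.INTER_CUBIC))
"
```

```text
24.72 [ 0.6382 -0.0084  0.0115] q [ -12.    45.    96.9    5.7   27.2 -108.3] F [ 0.2  0.  -0.4] op 0.998
[[-0.98  -0.025  0.196]
 [-0.025  1.     0.004]
 [-0.196 -0.    -0.981]]
[-1.64 -0.01  0.38] [-0.001 -0.003 -0.003]
```

View pics/p12.png

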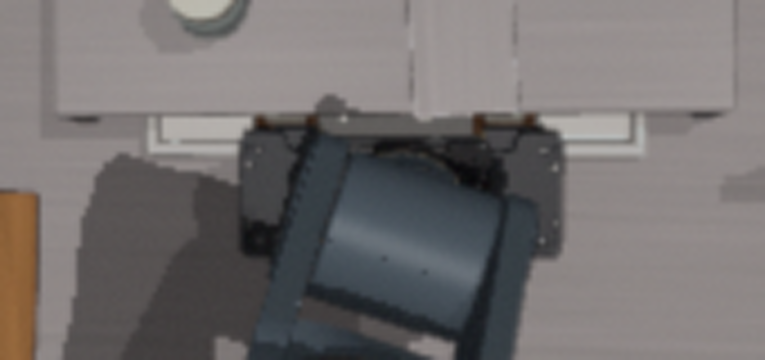

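```bash
python3 -c "
from tilt import *
f=lambda u,v:((u+.5)/4.5-.5+240,(v+.5)/4.5-.5+140)
for p in((150,154),(645,157)): print(px('t8',*f(*p),.022))
for p in((57,114),(400,113),(733,108)): print(px('t8',*f(*p),.068))
"
```

```text
[0.64411256 0.15163615 0.022     ]
[ 0.65051605 -0.16393886  0.022     ]
[0.66335262 0.20387281 0.068     ]
[ 0.6694991  -0.00708193  0.068     ]
[ 0.67793015 -0.21133513  0.068     ]
```

Call:
move_arm(linear=[[-0.4, 0, 0.08], [-0.9, 0, 0.18], [-1.4, 0, 0.28], [-1.8, 0, 0.36], [-2.06, 0, 0.41], [-2.06, 0, 0.41], [-2.06, 0, 0.41], [-2.06, 0, 0.41]], angular=[[0, 0, -0.004], [0, 0, -0.008], [0, 0, -0.008], [0, 0, -0.008], [0, 0, -0.008], [0, 0, -0.008], [0, 0, -0.008], [0, 0, -0.008]], fingers=[-1, -1, -1, -1, -1, -1, -1, -1])

```text
time_s: 25.43
position: [0.6598, -0.008, 0.0119]
tcp_rot: [[-0.98, -0.033, 0.198], [-0.033, 0.999, 0.004], [-0.198, -0.003, -0.98]]
force: [0.9, 0.7, -0.2]
opening: 0.999
```

Call:
move_arm(linear=[[1, 0, -0.2], [3, 0, -0.6], [6, 0, -2], [9, 0, -5], [9, 0, -9], [9, 0, -13], [9, 0, -16], [9, 0, -16], [9, 0, -16], [9, 0, -16]], angular=[[0, 0, 0], [0, 0, 0], [0, 0.05, 0], [0, 0.1, 0], [0, 0.2, 0], [0, 0.2, 0], [0, 0.2, 0], [0, 0.2, 0], [0, 0.2, 0], [0, 0.2, 0]], fingers=[-1, -1, -1, -1, -1, -1, -1, -1, -1, -1])

```text
time_s: 26.27
position: [0.5402, -0.0116, 0.1511]
tcp_rot: [[-0.999, -0.033, 0.002], [-0.033, 0.999, -0.003], [-0.001, -0.003, -1.0]]
force: [-0.0, 1.2, -0.0]
opening: 0.999
```

```bash
python3 -c "
from tilt import *
st()
snap('wrist','w9');snap('top','t9')
"
```

```text
26.27 [ 0.5402 -0.0116  0.1511] q [ -13.    29.4   98.4   -0.2   52.1 -104.8] F [-0.   1.2 -0. ] op 0.999
[[-0.999 -0.033  0.002]
 [-0.033  0.999 -0.003]
 [-0.001 -0.003 -1.   ]]
```

View pics/w9.png

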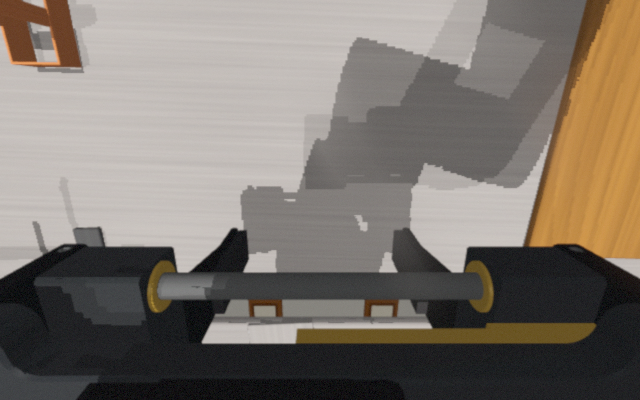

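```bash
python3 -c "
from tilt import *
f=lambda u,v:((u+.5)/4.5-.5+400,(v+.5)/4.5-.5+150)
print('frame'); 
for p in((42,450),(120,450),(120,575),(42,575),(81,512)): print(px('top1',*f(*p),.025).round(4))
print('bar ends',px('top1',*f(68,524),.075),px('top1',*f(137,524),.075))
print('peg',px('top1',*f(257,103),.15),px('top1',*f(262,237),.164))
print('rail bar front edge',px('top1',*f(165,104),.158),px('top1',*f(575,94),.158))
print('timer',px('top1',*f(303,431),.03))
b=px('top1',*f(102,524),.075)
print('go',togo((b[0]+.07,b[1],.2),91.5))
# deck edge profile in t9
g=cv2.cvtColor(cv2.imread('pics/t9_raw.png'),cv2.COLOR_BGR2GRAY)
for y in(.14,.1,-.1,-.14):
  u,v=proj('t9',(.669,y,.068)); u2,v2=proj('t9',(.669,y,.022)); u=int(round(u2)); v=int(v)
  print(y,u,'deckedge v',proj('t9',(.669,y,.068))[1].round(1),'rim v',v2.round(1),'rows',v-5,g[v-5:v+9,u])
"
```

```text
frame
[ 0.438  -0.2426  0.025 ]
[ 0.4393 -0.2919  0.025 ]
[ 0.3606 -0.2936  0.025 ]
[ 0.3592 -0.2444  0.025 ]
[ 0.3996 -0.2681  0.025 ]
bar ends [ 0.39761108 -0.24989732  0.075     ] [ 0.39877525 -0.29169254  0.075     ]
peg [ 0.64916937 -0.33705001  0.15      ] [ 0.57223747 -0.33725348  0.164     ]
rail bar front edge [ 0.64643864 -0.28261704  0.158     ] [ 0.65822339 -0.51437208  0.158     ]
timer [ 0.45485545 -0.40552515  0.03      ]
go [array([  7.96, -25.67,  -4.97]), array([-0.002, -0.002,  0.006])]
0.14 277 deckedge v 163.5 rim v 165.3 rows 158 [145 147 146 145 145 146 143 117 146 146 123 118 123 136]
0.1 291 deckedge v 163.9 rim v 165.7 rows 158 [147 148 145 147 145 147 141 112 140 128 119 118 121 132]
-0.1 361 deckedge v 165.8 rim v 167.5 rows 160 [142 140 144 142 130 120 127 139 119 117 130 133 132 132]
-0.14 375 deckedge v 166.2 rim v 167.8 rows 161 [142 146 142 131 144 124 120 116 119 131 134 134 134 134]
```

Call:
move_arm(linear=[[0, 0, 0], [-1, 0, 0], [-2, 0, 1], [-2, 0, 1], [-2, 0, 1], [-2, 0, 1], [-2, 0, 1], [-2, 0, 1], [-2, 0, 1], [-2, 0, 1], [-2, 0, 1], [-2, 0, 1]], angular=[[0, 0, 0.1], [0, 0, 0.2], [0, 0, 0.3], [0, 0, 0.45], [0, 0, 0.6], [0, 0, 0.75], [0, 0, 0.9], [0, 0, 1.05], [0, 0, 1.2], [0, 0, 1.35], [0, 0, 1.5], [0, 0, 1.55]], fingers=[-1, -1, -1, -1, -1, -1, -1, -1, -1, -1, -1, -1])

```text
time_s: 27.37
position: [0.5584, -0.0107, 0.1376]
tcp_rot: [[-0.171, 0.985, -0.005], [0.985, 0.171, -0.001], [-0.0, -0.006, -1.0]]
force: [-0.4, -0.6, 0.0]
opening: 0.999
```

Call:
move_arm(linear=[[0, 0, 0], [0, 0, 0], [0, 0, 0], [0, 0, 0], [0, 0, 0], [0, 0, 0], [0, 0, 0], [0, 0, 0], [0, 0, 0], [0, 0, 0], [0, 0, 0], [0, 0, 0]], angular=[[0, 0, 0.1], [0, 0, 0.2], [0, 0, 0.3], [0, 0, 0.45], [0, 0, 0.6], [0, 0, 0.75], [0, 0, 0.9], [0, 0, 1.05], [0, 0, 1.2], [0, 0, 1.35], [0, 0, 1.5], [0, 0, 1.57]], fingers=[-1, -1, -1, -1, -1, -1, -1, -1, -1, -1, -1, -1])

```text
time_s: 28.37
position: [0.5577, -0.0105, 0.1356]
tcp_rot: [[0.952, 0.307, -0.009], [0.307, -0.952, -0.0], [-0.009, -0.002, -1.0]]
force: [0.4, -0.4, 0.3]
opening: 1.002
```

```bash
python3 -c "
from tilt import *
st()
capture('top')
snap('wrist','w10')
for y in(.19,.15,.1,-.1,-.15,-.2): print(y,proj('w10',(.669,y,.068)),proj('w10',(.669,y,.022)))
"
```

```text
28.37 [ 0.5577 -0.0105  0.1356] q [-12.5  32.   96.1  -0.2  52.3  59.8] F [ 0.4 -0.4  0.3] op 1.002
[[ 0.952  0.307 -0.009]
 [ 0.307 -0.952 -0.   ]
 [-0.009 -0.002 -1.   ]]
0.19 [ 77.03565612 -36.14995903] [121.98678413 -11.60212127]
0.15 [139.1839717  -14.43603415] [172.17969733   5.80233645]
0.1 [213.74350843  11.61423229] [232.84618515  26.83851974]
-0.1 [481.38340412 105.12461202] [454.74843428 103.78341229]
-0.15 [541.56666294 126.15196809] [505.55709697 121.40138194]
-0.2 [599.37744352 146.35040686] [554.68433173 138.43631428]
```

Call:
move_arm(linear=[[1.6, 0.5, 0], [1.6, 0.5, 0], [1.6, 0.5, 0], [1.6, 0.5, 0], [1.6, 0.5, 0], [1.6, 0.5, 0]], angular=[[0, 0, 0.1], [0, 0, 0.2], [0, 0, 0.285], [0, 0, 0.285], [0, 0, 0.285], [0, 0, 0.285]], fingers=[-1, -1, -1, -1, -1, -1])

```text
time_s: 28.97
position: [0.5741, -0.0102, 0.135]
tcp_rot: [[0.999, 0.036, -0.01], [0.036, -0.999, -0.0], [-0.01, -0.0, -1.0]]
force: [0.7, 0.4, -0.4]
opening: 0.998
```

```bash
python3 -c "
from tilt import *
capture('top');st()
snap('wrist','w11',(40,20,600,170))
a=cv2.imread('pics/w11_raw.png')
l=cv2.resize(a[20:150,60:260],None,fx=4,fy=4,interpolation=cv2.INTER_CUBIC)[:, :800]
r=cv2.resize(a[20:150,400:600],None,fx=4,fy=4,interpolation=cv2.INTER_CUBIC)
v=np.vstack([l[60:360],r[60:360]]);print(v.shape);cv2.imwrite('pics/p14.png',v)
for y in(.19,.15,.1,-.1,-.15,-.2): print(y,proj('w11',(.669,y,.068)),proj('w11',(.669,y,.022)))
"
```

```text
29.02 [ 0.5742 -0.0102  0.1352] q [-12.1  33.1  93.7  -0.2  53.7  76. ] F [-0.5  0.5  1. ] op 1.0
[[ 0.999  0.036 -0.009]
 [ 0.036 -0.999 -0.   ]
 [-0.009  0.    -1.   ]]
(600, 800, 3)
0.19 [43.70502327 71.46306409] [90.84771059 75.74461145]
0.15 [100.19642332  73.61581858] [137.65213222  77.52440657]
0.1 [170.51768843  76.29559672] [195.95614991  79.74148783]
-0.1 [448.59048525  86.89229747] [426.95788808  88.5256102 ]
-0.15 [517.31659864  89.51128813] [484.16103489  90.70082951]
-0.2 [585.73019985  92.11836968] [541.14775142  92.86781879]
```

View pics/p14.png

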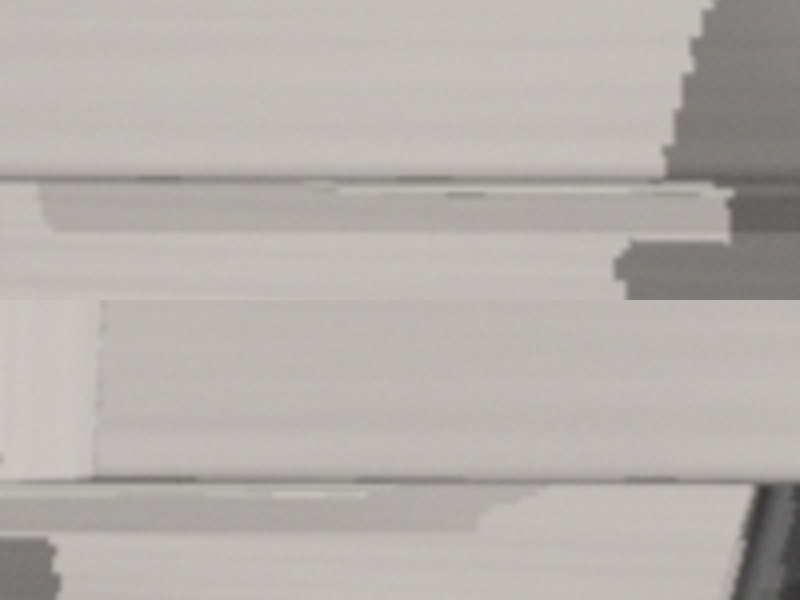

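```bash
python3 -c "
from tilt import *
F=lambda u,v,x0:((u+.5)/4-.5+x0,(v+60.5)/4+19.5)
for n,(u,v),x0,z in(('deckL',(100,177),60,.068),('deckL',(450,178),60,.068),('deckLow',(450,183),60,.056),('rimL',(450,195),60,.022),('rimL',(690,193),60,.022),('deckR',(150,176),400,.068),('deckR',(600,179),400,.068),('rimR',(60,196),400,.022),('rimR',(320,197),400,.022)):
  print(n,px('w11',*F(u,v,x0),z).round(4))
"
```

```text
deckL [0.6651 0.1619 0.068 ]
deckL [0.6671 0.0991 0.068 ]
deckLow [0.6667 0.1048 0.056 ]
rimL [0.6653 0.1209 0.022 ]
rimL [0.6676 0.069  0.022 ]
deckR [ 0.6743 -0.0909  0.068 ]
deckR [ 0.6766 -0.1715  0.068 ]
rimR [ 0.6726 -0.0888  0.022 ]
rimR [ 0.6744 -0.1449  0.022 ]
```

```bash
python3 -c "
from tilt import *
st();print(togo((.3985,-.270,.14),91.3))"
```

```text
29.07 [ 0.5743 -0.0102  0.1353] q [-12.1  33.1  93.7  -0.2  53.7  76. ] F [-0.2  0.3  1. ] op 1.006
[[ 0.999  0.035 -0.009]
 [ 0.035 -0.999 -0.   ]
 [-0.009  0.    -1.   ]]
[array([-18.48,  25.34,  -0.29]), array([0.   , 0.009, 0.012])]
```

Call:
move_arm(linear=[[-2, 2.5, -1], [-18.5, 25.35, -1], [-18.5, 25.35, -1], [-18.5, 25.35, -1], [-18.5, 25.35, -1], [-18.5, 25.35, -1], [-18.5, 25.35, -1], [-18.5, 25.35, -1], [-18.5, 25.35, -0.3], [-18.5, 25.35, -0.3], [-18.5, 25.35, -0.3]], angular=[[0, 0.009, 0.012], [0, 0.009, 0.012], [0, 0.009, 0.012], [0, 0.009, 0.012], [0, 0.009, 0.012], [0, 0.009, 0.012], [0, 0.009, 0.012], [0, 0.009, 0.012], [0, 0.009, 0.012], [0, 0.009, 0.012], [0, 0.009, 0.012]], fingers=[-1, -1, -1, -1, -1, -1, -1, -1, -1, -1, -1])

```text
time_s: 29.98
position: [0.3979, -0.2694, 0.1397]
tcp_rot: [[1.0, 0.023, -0.001], [0.023, -1.0, 0.001], [-0.001, -0.001, -1.0]]
force: [-1.2, 0.9, -0.1]
opening: 1.0
```

```bash
python3 -c "
from tilt import *
capture('top');st();print(togo((.3985,-.270,.047),91.3))
snap('scene','s12')
a=cv2.imread('pics/s12_raw.png');h=cv2.cvtColor(a,cv2.COLOR_BGR2HSV)
m=((h[:,:,0]<14)&(h[:,:,1]>120)&(h[:,:,2]>60)).astype(np.uint8)
n,l,s,c=cv2.connectedComponentsWithStats(m)
print([(s[i].tolist(),c[i].round(1).tolist()) for i in range(1,n) if s[i,4]>25])
print('bar expected',proj('s12',(.3985,-.27,.075)),proj('s12',(.3985,-.27,0)))
"
```

```text
30.03 [ 0.3984 -0.269   0.1399] q [-47.4  26.8 107.1   0.   46.2  41.2] F [-0.9 -0.2 -0.7] op 0.997
[[ 1.     0.024 -0.001]
 [ 0.024 -1.     0.001]
 [-0.001 -0.001 -1.   ]]
[array([0.01, 0.11, 9.29]), array([-0.001,  0.001,  0.002])]
[([495, 40, 24, 14, 54], [505.8, 46.2]), ([236, 110, 17, 25, 197], [243.8, 123.0]), ([313, 136, 23, 26, 275], [324.1, 149.8])]
bar expected [324.31020192 138.72153008] [324.49900936 154.53468022]
```

Call:
move_arm(linear=[[0, 0.1, 4], [0, 0.1, 7], [0, 0.1, 9.2], [0, 0.1, 9.2], [0, 0.1, 9.2], [0, 0.1, 9.2], [0, 0.1, 9.2], [0, 0.1, 9.2], [0, 0.1, 9.2], [0, 0.1, 9.2], [0, 0.1, 9.2], [0, 0.1, 9.2]], angular=[[0, 0, 0], [0, 0, 0], [0, 0, 0], [0, 0, 0], [0, 0, 0], [0, 0, 0], [0, 0, 0], [0, 0, 0], [0, 0, 0], [0, 0, 0], [0, 0, 0], [0, 0, 0]], fingers=[-1, -1, -1, 1, 1, 1, 1, 1, 1, 1, 1, 1])

```text
time_s: 31.08
position: [0.399, -0.2702, 0.0487]
tcp_rot: [[1.0, 0.025, 0.001], [0.025, -1.0, -0.0], [0.001, 0.001, -1.0]]
force: [0.9, -0.2, 5.5]
opening: 0.5
```

Call:
move_arm(linear=[[0, 0, 0], [0, 0, 0], [0, 0, 0], [0, 0, -3], [0, 0, -7], [0, 0, -10.6], [0, 0, -10.6], [0, 0, -10.6], [0, 0, -10.6]], angular=[[0, 0, 0], [0, 0, 0], [0, 0, 0], [0, 0, 0], [0, 0, 0], [0, 0, 0], [0, 0, 0], [0, 0, 0], [0, 0, 0]], fingers=[1, 1, 1, 1, 1, 1, 1, 1, 1])

```text
time_s: 31.83
position: [0.3982, -0.2694, 0.154]
tcp_rot: [[1.0, 0.025, -0.001], [0.025, -1.0, 0.001], [-0.001, -0.001, -1.0]]
force: [-0.5, 1.1, -1.4]
opening: 0.502
```

```bash
python3 -c "
from tilt import *
snap('top','t13');st()
snap('scene','s13')
a=cv2.imread('pics/s13_raw.png');h=cv2.cvtColor(a,cv2.COLOR_BGR2HSV)
m=((h[:,:,0]<14)&(h[:,:,1]>120)&(h[:,:,2]>60)).astype(np.uint8)
n,l,s,c=cv2.connectedComponentsWithStats(m)
print([(s[i].tolist(),c[i].round(1).tolist()) for i in range(1,n) if s[i,4]>25])
x,y,z=read_state()['position']
print('frame bottom corners expected',[proj('s13',(x+a*.037,y+b*.022,z-.047)).round(0).tolist() for a in(-1,1) for b in (-1,1)])
print('to pretip',togo((.52,-.337,.154),92))
print('in',togo((.609,-.337,.154),92))
"
```

```text
31.88 [ 0.3979 -0.2691  0.1534] q [-47.4  25.4 106.4   0.   48.3  41.1] F [-0.5  0.1 -1.2] op 0.504
[[ 1.     0.025 -0.002]
 [ 0.025 -1.     0.002]
 [-0.002 -0.002 -1.   ]]
[([497, 40, 22, 11, 49], [507.4, 45.4]), ([236, 110, 17, 25, 197], [243.8, 123.0]), ([313, 112, 24, 28, 250], [323.5, 128.1])]
frame bottom corners expected [[330.0, 125.0], [337.0, 131.0], [312.0, 132.0], [319.0, 139.0]]
to pretip [array([12.05,  7.1 , -0.14]), array([-0.003,  0.002, -0.01 ])]
in [array([20.94,  7.32, -0.16]), array([-0.003,  0.002, -0.01 ])]
```

Call:
move_arm(linear=[[2, 1.2, -0.15], [4.5, 2.8, -0.15], [7.5, 4.6, -0.15], [10, 6.2, -0.15], [12, 7.1, -0.15], [12, 7.1, -0.15], [12, 7.1, -0.15], [12, 7.1, -0.15]], angular=[[0, 0, -0.01], [0, 0, -0.01], [0, 0, -0.01], [0, 0, -0.01], [0, 0, -0.01], [0, 0, -0.01], [0, 0, -0.01], [0, 0, -0.01]], fingers=[1, 1, 1, 1, 1, 1, 1, 1])

```text
time_s: 32.6
position: [0.5178, -0.3355, 0.1519]
tcp_rot: [[0.999, 0.035, -0.007], [0.035, -0.999, 0.006], [-0.006, -0.007, -1.0]]
force: [0.1, -0.0, -1.3]
opening: 0.501
```

```bash
python3 -c "
from tilt import *
snap('top','t14');st()
snap('scene','s14');snap('wrist','w14')
print('in',togo((.609,-.337,.154),92))
a=cv2.imread('pics/w14_raw.png');b=cv2.imread('pics/s14_raw.png');t=cv2.imread('pics/t14_raw.png')
v=np.zeros((600,800,3),np.uint8)
v[:250,:400]=cv2.resize(a,(400,250)); v[:250,400:]=cv2.resize(b[90:215,190:390],(400,250),interpolation=cv2.INTER_CUBIC)
v[250:,:]=cv2.resize(t[150:238,400:600],(800,350),interpolation=cv2.INTER_CUBIC)
cv2.imwrite('pics/p15.png',v)
"
```

```text
32.65 [ 0.5177 -0.3355  0.1524] q [-43.3  34.6  86.7   0.   59.3  44.7] F [ 0.1  0.2 -1.3] op 0.502
[[ 0.999  0.035 -0.006]
 [ 0.035 -0.999  0.006]
 [-0.006 -0.006 -1.   ]]
in [array([ 9.08,  0.41, -0.1 ]), array([-0.005,  0.004, -0.   ])]
```

View pics/p15.png

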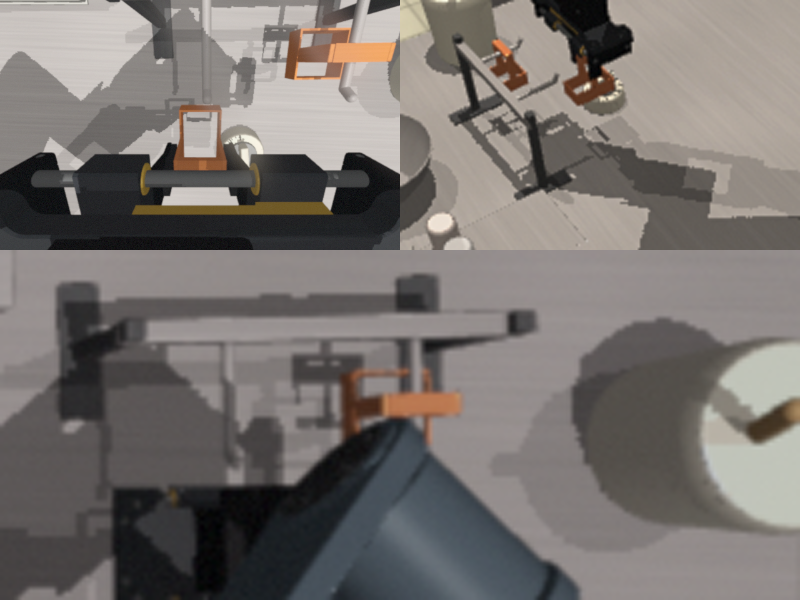

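```bash
python3 -c "
from tilt import *
print(px('w14',206*1.6+.3,95*1.6,.155),px('w14',207*1.6,20*1.6,.15),'frame',px('w14',181*1.6,105*1.6,.13),px('w14',220*1.6,105*1.6,.13))
print('spare tip',px('w14',348*1.6,97*1.6,.16))
print(togo((.609,-.341,.154),92))
"
```

```text
[ 0.57449092 -0.33942512  0.155     ] [ 0.6332981  -0.33754355  0.15      ] frame [ 0.55908463 -0.31517139  0.13      ] [ 0.56052161 -0.35469801  0.13      ]
spare tip [ 0.57792917 -0.45755003  0.16      ]
[array([ 9.06,  0.81, -0.11]), array([-0.005,  0.004, -0.   ])]
```

Call:
move_arm(linear=[[1, 0.3, -0.1], [2, 0.4, -0.1], [3, 0.4, -0.1], [4, 0.4, -0.1], [5, 0.4, -0.1], [6, 0.5, -0.1], [7, 0.5, -0.1], [8, 0.5, -0.1], [9, 0.5, -0.1], [9, 0.5, -0.1], [9, 0.5, -0.1]], angular=[[-0.005, 0.004, 0], [-0.005, 0.004, 0], [-0.005, 0.004, 0], [-0.005, 0.004, 0], [-0.005, 0.004, 0], [-0.005, 0.004, 0], [-0.005, 0.004, 0], [-0.005, 0.004, 0], [-0.005, 0.004, 0], [-0.005, 0.004, 0], [-0.005, 0.004, 0]], fingers=[1, 1, 1, 1, 1, 1, 1, 1, 1, 1, 1])

```text
time_s: 33.67
position: [0.6087, -0.3377, 0.1537]
tcp_rot: [[0.999, 0.035, -0.001], [0.035, -0.999, -0.0], [-0.001, 0.0, -1.0]]
force: [-0.4, 0.9, -2.0]
opening: 0.504
```

Call:
move_arm(linear=[[0, 0, 0.5], [0, 0, 1], [0, 0, 1.5], [0, 0, 1.8], [0, 0, 2.0], [0, 0, 2.0]], angular=[[0, 0, 0], [0, 0, 0], [0, 0, 0], [0, 0, 0], [0, 0, 0], [0, 0, 0]], fingers=[1, 1, 1, 1, 1, 1])

```text
time_s: 34.17
position: [0.6081, -0.3376, 0.1337]
tcp_rot: [[0.999, 0.035, -0.002], [0.035, -0.999, 0.0], [-0.002, -0.0, -1.0]]
force: [-0.1, -0.2, -0.9]
opening: 0.503
```

Call:
move_arm(linear=[[0, 0, 0.1], [0, 0, 0.2], [0, 0, 0.2]], angular=[[0, 0, 0], [0, 0, 0], [0, 0, 0]], fingers=[1, 1, 1])

```text
time_s: 34.42
position: [0.6083, -0.3377, 0.1335]
tcp_rot: [[0.999, 0.035, -0.001], [0.035, -0.999, -0.0], [-0.001, 0.0, -1.0]]
force: [-1.9, 1.1, 6.9]
opening: 0.499
```

Call:
move_arm(linear=[[0, 0, -0.05], [0, 0, -0.05], [0, 0, -0.05], [0, 0, -0.05], [0, 0, -0.05], [0, 0, -0.05], [0, 0, -2], [0, 0, -5], [0, 0, -8], [-2, 0, -10], [-6, 0, -11], [-9, 0, -11]], angular=[[0, 0, 0], [0, 0, 0], [0, 0, 0], [0, 0, 0], [0, 0, 0], [0, 0, 0], [0, 0, 0], [0, 0, 0], [0, 0, 0], [0, 0, 0], [0, 0, 0], [0, 0, 0]], fingers=[0.3, -0.1, -0.3, -0.3, -0.3, -0.3, -0.3, -0.3, -0.3, -0.3, -0.3, -0.3])

```text
time_s: 35.42
position: [0.5184, -0.3418, 0.2467]
tcp_rot: [[0.999, 0.037, 0.003], [0.037, -0.999, -0.005], [0.003, 0.005, -1.0]]
force: [-0.6, -1.1, 0.5]
opening: 0.65
```

```bash
python3 -c "
from tilt import *
snap('top','t16');st()
snap('scene','s16');snap('wrist','w16')
for n in('s16','w16'):
  a=cv2.imread(f'pics/{n}_raw.png');h=cv2.cvtColor(a,cv2.COLOR_BGR2HSV)
  m=((h[:,:,0]<14)&(h[:,:,1]>120)&(h[:,:,2]>60)).astype(np.uint8)
  k,l,s,c=cv2.connectedComponentsWithStats(m)
  print(n,[(s[i].tolist(),c[i].round(1).tolist()) for i in range(1,k) if s[i,4]>25])
  print('bar expected',proj(n,(.608,-.338,.160)),'frame bottom',proj(n,(.608,-.338,.085)))
# timer
a=cv2.imread('pics/top1_raw.png');g=cv2.cvtColor(a,cv2.COLOR_BGR2GRAY)
m=(g>150).astype(np.uint8);m[:, :440]=0;m[:,500:]=0;m[:225]=0;m[270:]=0
ys,xs=np.where(m);print('timer bbox',xs.min(),xs.max(),ys.min(),ys.max(),px('top1',(xs.min()+xs.max())/2,(ys.min()+ys.max())/2,.03))
"
```

```text
35.47 [ 0.5115 -0.3402  0.2448] q [-43.9  28.2  82.   -0.3  70.1  44.2] F [-4.5  2.5 -1.2] op 0.65
[[ 0.999  0.034 -0.007]
 [ 0.034 -0.999  0.   ]
 [-0.007 -0.    -1.   ]]
s16 [([497, 40, 22, 11, 43], [507.2, 45.4]), ([236, 110, 38, 45, 439], [253.8, 133.4])]
bar expected [258.38649388 131.39638149] frame bottom [261.38337383 148.68014493]
w16 [([326, 44, 19, 10, 89], [335.5, 46.3]), ([414, 57, 54, 57, 953], [430.4, 80.8]), ([295, 68, 54, 26, 672], [322.6, 84.3]), ([453, 70, 54, 23, 440], [489.0, 82.4]), ([423, 111, 39, 3, 78], [442.5, 112.5])]
bar expected [320.89662864  85.14071325] frame bottom [320.81788753  88.26603247]
timer bbox 456 480 234 258 [ 0.45320914 -0.40854286  0.03      ]
```

```bash
python3 -c "
from tilt import *
st();print(togo((.375,-.407,.08),90))"
```

```text
35.57 [ 0.5167 -0.3407  0.2441] q [-43.7  28.5  81.6  -0.   70.   44.4] F [ 0.5 -0.2  0.1] op 0.651
[[ 0.999  0.033 -0.001]
 [ 0.033 -0.999 -0.   ]
 [-0.001  0.    -1.   ]]
[array([-14.36,   6.15,  16.42]), array([0.   , 0.001, 0.033])]
```

Call:
move_arm(linear=[[-3, 1.5, 0], [-7, 3, 0], [-11, 4.5, 0], [-14.4, 6.15, 0], [-14.4, 6.15, 3], [-14.4, 6.15, 7], [-14.4, 6.15, 11], [-14.4, 6.15, 14], [-14.4, 6.15, 16.4], [-14.4, 6.15, 16.4], [-14.4, 6.15, 16.4], [-14.4, 6.15, 16.4]], angular=[[0, 0, 0.033], [0, 0, 0.033], [0, 0, 0.033], [0, 0, 0.033], [0, 0, 0.033], [0, 0, 0.033], [0, 0, 0.033], [0, 0, 0.033], [0, 0, 0.033], [0, 0, 0.033], [0, 0, 0.033], [0, 0, 0.033]], fingers=[-0.3, -0.3, -0.3, -0.3, -0.3, -0.3, -0.3, -0.3, -0.3, -0.3, -0.3, -0.3])

```text
time_s: 36.57
position: [0.3759, -0.4082, 0.0811]
tcp_rot: [[1.0, 0.0, 0.0], [0.0, -1.0, -0.002], [0.0, 0.002, -1.0]]
force: [-0.8, 0.2, 0.2]
opening: 0.65
```

```bash
cat > dial.py <<'E'
from h import *
import sys
n=sys.argv[1]; capture('top'); snap('wrist',n); st()
c=np.array([float(sys.argv[2]),float(sys.argv[3])])
g=cv2.cvtColor(cv2.imread(f'pics/{n}_raw.png'),cv2.COLOR_BGR2GRAY)
# rectified patches at z=.03 and z=.056: 0.25mm/px, x up, y left
def rect(z,h=.055,m=.00025):
    k=int(2*h/m); out=[]
    P=[(c[0]+h,c[1]+h),(c[0]+h,c[1]-h),(c[0]-h,c[1]-h),(c[0]-h,c[1]+h)]
    src=np.float32([proj(n,(*p,z)) for p in P]); dst=np.float32([[0,0],[k,0],[k,k],[0,k]])
    return cv2.warpPerspective(cv2.imread(f'pics/{n}_raw.png'),cv2.getPerspectiveTransform(src,dst),(k,k),flags=cv2.INTER_CUBIC)
A,B=rect(.03),rect(.056)
cv2.imwrite(f'pics/{n}_r.png',np.hstack([A,B])[:, :]); print(A.shape)
# body circle fit
ga=cv2.medianBlur(cv2.cvtColor(A,cv2.COLOR_BGR2GRAY),5)
C=cv2.HoughCircles(ga,cv2.HOUGH_GRADIENT,1,400,param1=80,param2=15,minRadius=152,maxRadius=168)
print('circle',C)
E
python3 dial.py w17 .4540 -.407
```

```text
36.67 [ 0.3759 -0.4084  0.082 ] q [-58.9  36.5  99.   -0.1  44.3  31.1] F [ 0.9 -0.2  0. ] op 0.648
[[ 1.     0.     0.001]
 [ 0.    -1.    -0.004]
 [ 0.001  0.004 -1.   ]]
(440, 440, 3)
circle [[[217.5 224.5 153.7]]]
```

```bash
cat > pol.py <<'E'
import cv2,numpy as np,sys
im=cv2.imread(f'pics/{sys.argv[1]}_r.png');A,B=im[:,:440],im[:,440:]
cu,cv_=float(sys.argv[2]),float(sys.argv[3])
g=cv2.cvtColor(A,cv2.COLOR_BGR2GRAY).astype(np.float32)
th=np.radians(np.arange(0,360,2))
# angle clockwise from -x (down in patch): down=(0,1), left=(-1,0)
for r in (29,31.5,34,36.5):
    u=cu-4*r*np.sin(th);v=cv_+4*r*np.cos(th)
    p=cv2.remap(g,u.astype(np.float32)[None],v.astype(np.float32)[None],1)[0]
    print(r,' '.join(f'{int(x):d}' for x in p))
E
python3 pol.py w17 217.5 224.5
```

```text
29 163 164 164 162 163 164 164 130 72 133 163 164 166 165 165 166 166 164 161 165 167 166 161 92 39 92 155 166 166 166 160 165 167 166 165 167 165 163 166 153 68 114 166 166 165 166 168 167 166 167 166 166 168 166 147 104 57 87 157 168 167 166 166 166 166 167 166 166 166 166 162 154 150 162 168 169 167 168 168 167 169 169 170 171 171 148 105 108 152 171 172 174 172 172 173 174 174 174 173 175 174 174 174 177 173 186 192 178 224 243 244 244 245 245 244 245 245 245 245 246 246 246 245 245 246 245 246 246 246 245 244 236 237 238 234 183 170 171 172 171 172 169 170 171 170 171 169 170 169 169 168 167 167 167 167 166 166 166 165 167 166 165 164 164 166 164 163 163 162 163 157 114 85 111 149 154 162 161 162 164
31.5 163 163 163 165 146 123 157 143 78 150 159 112 153 166 166 165 166 143 113 164 165 164 165 102 40 109 159 165 166 165 123 128 166 166 167 166 150 103 165 156 62 122 161 121 145 167 167 166 168 144 110 169 167 168 166 104 53 102 163 167 168 165 127 155 166 168 167 165 154 159 162 120 125 167 166 164 169 170 168 170 169 168 170 171 163 142 107 114 160 173 173 173 173 173 172 172 
[... 1077 characters left out ...]
9 131 128 129 128 130 130 127 126 117 109 118 105 103 107 111 122 106 104 102 104 103 102 104 102 101 107 102 101 99 101 106 105 102 102 103 103 104 103 101 104 104 104 103 103 103 104 105 104 108 104 106 106 111 108 109 111 113 127 123 129 125 130 131 133 136 135 140 139 141 141 143 145 149 151 150 140 153 156 158 161 138 123 146 168 168 168 169 170 173 173 170 172 216 235 238 242 243 243 243 243 244 244 245 245 245 246 246 246 246 246 246 246 246 246 246 246 241 244 247 247 246 244 245 247 247 246 245 246 245 245 246 246 244 244 244 241 212 176 168 166 166 164 165 164 165 163 162 156 155 154 151 152 151 148 147 140 140 137 136 135 135 132 133 133 131 130 132 130 131 128 130 129 129 128 128
```

```bash
cat > fit.py <<'E'
import cv2,numpy as np,sys
from scipy.optimize import least_squares
n,cu,cv_=sys.argv[1],float(sys.argv[2]),float(sys.argv[3]);base=np.array([float(sys.argv[4]),float(sys.argv[5])]);a0=float(sys.argv[6])
im=cv2.imread(f'pics/{n}_r.png');g=cv2.cvtColor(im[:,:440],cv2.COLOR_BGR2GRAY).astype(np.float32)
pts=[]
for k in range(7):
  for r in (29,30.2):
    t=np.radians(a0+30*k+np.arange(-9,9.1,.5));u=cu-4*r*np.sin(t);v=cv_+4*r*np.cos(t)
    p=cv2.remap(g,u.astype(np.float32)[None],v.astype(np.float32)[None],1)[0]
    w=np.clip(np.percentile(p,60)-15-p,0,None)
    if w.max()<25: continue
    m=(w*t).sum()/w.sum();pts.append((k,cu-4*r*np.sin(m),cv_+4*r*np.cos(m)))
pts=np.array(pts)
def f(x): 
    a=np.arctan2(x[0]-pts[:,1],pts[:,2]-x[1]);d=a-np.radians(x[2]+30*pts[:,0]);return np.degrees(np.arctan2(np.sin(d),np.cos(d)))
s=least_squares(f,[cu,cv_,a0],loss='soft_l1');print('c',s.x.round(2),'resid',f(s.x).round(1))
print('world centre',base+[(220-s.x[1])*.00025,(220-s.x[0])*.00025],'0-mark angle cw from -x',s.x[2])
E
python3 fit.py w17 226 223 .454 -.407 -14
```

```text
c [225.31 219.51 -11.34] resid [-0.2  0.1  0.1  0.   0.1  0.1  0.  -0.1 -0.1 -0.   0.1]
world centre [ 0.4541221  -0.40832649] 0-mark angle cw from -x -11.343969582390349
```

Call:
move_arm(linear=[[0, 0, -2], [0, 0, -4], [1, 0, -4], [3, 0, -4], [5, 0, -4], [7, 0, -4], [7.8, 0, -4], [7.8, 0, -4], [7.8, 0, -4], [7.8, 0, -4], [7.8, 0, -4], [7.8, 0, -4]], angular=[[0, 0, 0], [0, 0, -0.1], [0, 0, -0.2], [0, 0, -0.3], [0, 0, -0.4], [0, 0, -0.5], [0, 0, -0.6], [0, 0, -0.7], [0, 0, -0.8], [0, 0, -0.9], [0, 0, -1.0], [0, 0, -1.1]], fingers=[-0.3, -0.3, -0.3, -0.3, -0.3, -0.3, -0.3, -0.3, -0.3, -0.3, -0.3, -0.3])

```text
time_s: 37.67
position: [0.4547, -0.409, 0.1244]
tcp_rot: [[0.449, 0.894, 0.004], [0.894, -0.449, -0.007], [-0.004, 0.006, -1.0]]
force: [-0.0, 0.3, 0.2]
opening: 0.649
```

Call:
move_arm(linear=[[0, 0, 0], [0, 0, 0], [0, 0, 0], [0, 0, 0], [0, 0, 0], [0, 0, 0], [0, 0, 0], [0, 0, 0], [0, 0, 0], [0, 0, 0], [0, 0, 0], [0, 0, 0]], angular=[[0, 0, -0.1], [0, 0, -0.2], [0, 0, -0.3], [0, 0, -0.4], [0, 0, -0.5], [0, 0, -0.6], [0, 0, -0.7], [0, 0, -0.8], [0, 0, -0.9], [0, 0, -1.0], [0, 0, -1.1], [0, 0, -1.2]], fingers=[-0.3, -0.3, -0.3, -0.3, -0.3, -0.3, -0.3, -0.3, -0.3, -0.3, -0.3, -0.3])

```text
time_s: 38.67
position: [0.4555, -0.4097, 0.1267]
tcp_rot: [[-0.674, 0.738, 0.006], [0.738, 0.674, -0.01], [-0.011, -0.002, -1.0]]
force: [0.3, 0.8, 0.3]
opening: 0.649
```

```bash
python3 -c "
from tilt import *
capture('top');st();print(togo((.4541,-.4083,.12),101.3))"
```

```text
38.72 [ 0.4555 -0.4097  0.1266] q [-52.4  35.8  89.3  -0.1  54.2 -94.9] F [ 0.7  0.2 -1.1] op 0.649
[[-0.677  0.736  0.006]
 [ 0.736  0.677 -0.01 ]
 [-0.012 -0.002 -1.   ]]
[array([ 0.21, -0.  ,  0.66]), array([-0.008,  0.009, -1.025])]
```

Call:
move_arm(linear=[[0.2, 0, 0.6], [0.2, 0, 0.6], [0.2, 0, 0.6], [0.2, 0, 0.6], [0.2, 0, 0.6], [0.2, 0, 0.6], [0.2, 0, 0.6], [0.2, 0, 0.6], [0.2, 0, 0.6], [0.2, 0, 0.6], [0.2, 0, 0.6], [0.2, 0, 0.6]], angular=[[-0.008, 0.009, -0.1], [-0.008, 0.009, -0.2], [-0.008, 0.009, -0.3], [-0.008, 0.009, -0.4], [-0.008, 0.009, -0.5], [-0.008, 0.009, -0.6], [-0.008, 0.009, -0.7], [-0.008, 0.009, -0.8], [-0.008, 0.009, -0.9], [-0.008, 0.009, -1.0], [-0.008, 0.009, -1.025], [-0.008, 0.009, -1.025]], fingers=[-0.3, -0.3, -0.3, -0.3, -0.3, -0.3, -0.3, -0.3, -0.3, -0.3, -0.3, -0.3])

```text
time_s: 39.72
position: [0.4547, -0.4087, 0.122]
tcp_rot: [[-0.981, -0.194, 0.002], [-0.194, 0.981, -0.002], [-0.001, -0.002, -1.0]]
force: [-0.3, 0.2, 0.5]
opening: 0.647
```

```bash
python3 -c "
from tilt import *
capture('top');st();print(togo((.4541,-.4083,.040),101.3))"
```

```text
39.77 [ 0.4546 -0.4087  0.1217] q [ -52.4   36.3   89.3    0.    54.3 -153.6] F [0.2 0.5 0.6] op 0.647
[[-0.981 -0.193  0.001]
 [-0.193  0.981 -0.002]
 [-0.001 -0.002 -1.   ]]
[array([0.05, 0.06, 8.17]), array([-0.002,  0.001, -0.003])]
```

Call:
move_arm(linear=[[0, 0.05, 4], [0, 0.05, 7], [0, 0.05, 8.15], [0, 0.05, 8.15], [0, 0.05, 8.15], [0, 0.05, 8.15], [0, 0.05, 8.15], [0, 0.05, 8.15], [0, 0.05, 8.15], [0, 0.05, 8.15], [0, 0.05, 8.15], [0, 0.05, 8.15]], angular=[[0, 0, 0], [0, 0, 0], [0, 0, 0], [0, 0, 0], [0, 0, 0], [0, 0, 0], [0, 0, 0], [0, 0, 0], [0, 0, 0], [0, 0, 0], [0, 0, 0], [0, 0, 0]], fingers=[-0.3, -0.3, -0.3, 1, 1, 1, 1, 1, 1, 1, 1, 1])

```text
time_s: 40.77
position: [0.4547, -0.4082, 0.0408]
tcp_rot: [[-0.981, -0.193, 0.002], [-0.193, 0.981, -0.001], [-0.001, -0.002, -1.0]]
force: [-0.4, 1.4, 4.3]
opening: 0.136
```

Call:
move_arm(linear=[[0, 0, 0], [0, 0, 0], [0, 0, 0]], angular=[[0, 0, 0], [0, 0, 0], [0, 0, 0]], fingers=[1, 1, 1])

```text
time_s: 41.02
position: [0.4547, -0.4082, 0.0408]
tcp_rot: [[-0.981, -0.193, 0.002], [-0.193, 0.981, -0.001], [-0.001, -0.002, -1.0]]
force: [0.4, 0.6, 1.6]
opening: 0.134
```

```bash
python3 -c "
from tilt import *
st();s=read_state();print(s['moment'])"
```

```text
41.02 [ 0.4547 -0.4082  0.0408] q [ -52.4   43.2   91.6    0.    45.1 -153.6] F [0.4 0.6 1.6] op 0.134
[[-0.981 -0.193  0.002]
 [-0.193  0.981 -0.001]
 [-0.001 -0.002 -1.   ]]
[0.20257805 0.00173319 0.00875781]
```

Call:
move_arm(linear=[[0, 0, 0], [0, 0, 0], [0, 0, 0], [0, 0, 0], [0, 0, 0], [0, 0, 0], [0, 0, 0], [0, 0, 0], [0, 0, 0], [0, 0, 0], [0, 0, 0], [0, 0, 0]], angular=[[0, 0, 0.1], [0, 0, 0.2], [0, 0, 0.3], [0, 0, 0.4], [0, 0, 0.5], [0, 0, 0.6], [0, 0, 0.7], [0, 0, 0.8], [0, 0, 0.9], [0, 0, 1.0], [0, 0, 1.1], [0, 0, 1.1]], fingers=[1, 1, 1, 1, 1, 1, 1, 1, 1, 1, 1, 1])

```text
time_s: 42.02
position: [0.4544, -0.409, 0.0408]
tcp_rot: [[-0.616, 0.788, 0.001], [0.788, 0.616, -0.003], [-0.003, -0.001, -1.0]]
force: [-0.9, -1.8, 0.7]
opening: 0.135
```

```bash
python3 -c "
from tilt import *
st();print(togo((.4544,-.4082,.0408)))"
```

```text
42.02 [ 0.4544 -0.409   0.0408] q [-52.4  43.2  91.6  -0.   45.1 -90.4] F [-0.9 -1.8  0.7] op 0.135
[[-0.616  0.788  0.001]
 [ 0.788  0.616 -0.003]
 [-0.003 -0.001 -1.   ]]
[array([0.06, 0.05, 0.  ])]
```

Turning smoothly; continue past the 30 mark.

Call:
move_arm(linear=[[0.05, 0.05, 0], [0.05, 0.05, 0], [0.05, 0.05, 0], [0.05, 0.05, 0], [0.05, 0.05, 0], [0.05, 0.05, 0], [0.05, 0.05, 0], [0.05, 0.05, 0], [0.05, 0.05, 0], [0.05, 0.05, 0], [0.05, 0.05, 0], [0.05, 0.05, 0]], angular=[[0, 0, 0.1], [0, 0, 0.2], [0, 0, 0.3], [0, 0, 0.4], [0, 0, 0.5], [0, 0, 0.6], [0, 0, 0.7], [0, 0, 0.8], [0, 0, 0.9], [0, 0, 1.0], [0, 0, 1.1], [0, 0, 1.1]], fingers=[1, 1, 1, 1, 1, 1, 1, 1, 1, 1, 1, 1])

```text
time_s: 43.02
position: [0.4536, -0.409, 0.0408]
tcp_rot: [[0.421, 0.907, -0.0], [0.907, -0.421, -0.004], [-0.003, 0.001, -1.0]]
force: [-4.0, -2.9, 1.3]
opening: 0.138
```

Call:
move_arm(linear=[[0, 0, 0], [0, 0, 0], [0, 0, 0], [0, 0, 0], [0, 0, 0], [0, 0, 0], [0, 0, 0], [0, 0, 0], [0, 0, 0], [0, 0, 0], [0, 0, 0], [0, 0, 0]], angular=[[0, 0, 0.1], [0, 0, 0.2], [0, 0, 0.3], [0, 0, 0.4], [0, 0, 0.5], [0, 0, 0.6], [0, 0, 0.7], [0, 0, 0.8], [0, 0, 0.9], [0, 0, 1.0], [0, 0, 1.1], [0, 0, 1.15]], fingers=[1, 1, 1, 1, 1, 1, 1, 1, 1, 1, 1, 1])

```text
time_s: 44.02
position: [0.4531, -0.4084, 0.0408]
tcp_rot: [[1.0, -0.013, -0.001], [-0.013, -1.0, -0.002], [-0.001, 0.002, -1.0]]
force: [-1.8, 0.2, 2.7]
opening: 0.131
```

```bash
cat > ang.py <<'E'
from h import *
st();R=np.array(read_state()['tcp_rot']);a=np.degrees(np.arctan2(R[1,1],R[0,1]))
d=(101.3-a)%360;print('dial rad',np.radians(d),'min',d/6,'to 20min turn',2.094-np.radians(d),togo((.4541,-.4083,.0408)))
E
python3 ang.py
```

```text
44.02 [ 0.4531 -0.4084  0.0408] q [-52.4  43.1  91.7  -0.2  45.2  38.4] F [-1.8  0.2  2.7] op 0.131
[[ 1.    -0.013 -0.001]
 [-0.013 -1.    -0.002]
 [-0.001  0.002 -1.   ]]
dial rad 3.3520610525811683 min 32.00982516384688 to 20min turn -1.2580610525811684 [array([ 0.1 , -0.01,  0.  ])]
```

Call:
move_arm(linear=[[0.05, 0, 0], [0.05, 0, 0], [0.05, 0, 0], [0.05, 0, 0], [0.05, 0, 0], [0.05, 0, 0], [0.05, 0, 0], [0.05, 0, 0], [0.05, 0, 0], [0.05, 0, 0], [0.05, 0, 0], [0.05, 0, 0]], angular=[[0, 0, -0.1], [0, 0, -0.22], [0, 0, -0.34], [0, 0, -0.46], [0, 0, -0.58], [0, 0, -0.7], [0, 0, -0.82], [0, 0, -0.94], [0, 0, -1.06], [0, 0, -1.16], [0, 0, -1.22], [0, 0, -1.258]], fingers=[1, 1, 1, 1, 1, 1, 1, 1, 1, 1, 1, 1])

```text
time_s: 45.02
position: [0.4537, -0.4091, 0.0408]
tcp_rot: [[0.313, 0.95, -0.001], [0.95, -0.313, -0.003], [-0.003, 0.0, -1.0]]
force: [-2.2, -3.1, 0.2]
opening: 0.134
```

```bash
python3 ang.py; python3 -c "
from h import *
for i in range(3):capture('top')"; python3 ang.py
```

```text
45.02 [ 0.4537 -0.4091  0.0408] q [-52.4  43.2  91.6  -0.2  45.1 -34. ] F [-2.2 -3.1  0.2] op 0.134
[[ 0.313  0.95  -0.001]
 [ 0.95  -0.313 -0.003]
 [-0.003  0.    -1.   ]]
dial rad 2.0865710951017307 min 19.92528623388658 to 20min turn 0.007428904898269195 [array([ 0.09,  0.02, -0.  ])]
45.17 [ 0.4537 -0.4091  0.0408] q [-52.4  43.2  91.6  -0.2  45.1 -33.7] F [-1.3 -3.2  0.5] op 0.137
[[ 0.318  0.948 -0.001]
 [ 0.948 -0.318 -0.003]
 [-0.003  0.    -1.   ]]
dial rad 2.0917430992400488 min 19.974675235344883 to 20min turn 0.002256900759951108 [array([0.09, 0.01, 0.  ])]
```

Call:
move_arm(linear=[[0, 0, 0], [0, 0, 0], [0, 0, 0], [0, 0, 0], [0, 0, -2], [0, 0, -5], [0, 0, -8], [-3, 0, -8], [-6, 0, -8], [-8, 0, -7], [-8, 0, -5], [-8, 0, -5]], angular=[[0, 0, 0], [0, 0, 0], [0, 0, 0], [0, 0, 0], [0, 0, 0], [0, 0, 0], [0, 0, 0], [0, 0, 0], [0, 0, 0], [0, 0, 0], [0, 0, 0], [0, 0, 0]], fingers=[0.4, 0.2, 0, -0.2, -0.2, -0.2, -0.2, -0.2, -0.2, -0.2, -0.2, -0.2])

```text
time_s: 46.17
position: [0.4259, -0.4835, 0.0869]
tcp_rot: [[0.321, 0.947, -0.005], [0.947, -0.321, 0.003], [0.002, -0.005, -1.0]]
force: [-0.8, 0.5, -1.7]
opening: 0.596
```

```bash
python3 dial.py w18 .4541 -.4083; python3 fit.py w18 220 220 .4541 -.4083 -11; python3 -c "
from h import *
snap('scene','s18');snap('top','t18')
r=cv2.imread('pics/w18_r.png');s=cv2.imread('pics/s18_raw.png');t=cv2.imread('pics/t18_raw.png')
v=np.zeros((600,800,3),np.uint8)
v[:350,:700]=cv2.resize(r,(700,350))
v[350:,:400]=cv2.resize(s[80:240,190:446],(400,250),interpolation=cv2.INTER_CUBIC)
v[350:,400:]=cv2.resize(t[80:230,240:480],(400,250),interpolation=cv2.INTER_CUBIC)
cv2.imwrite('pics/p16.png',v)
"
```

```text
46.27 [ 0.4273 -0.483   0.0891] q [-58.4  41.1  84.9  -0.1  54.1 -39.7] F [-0.2 -0.   0.5] op 0.598
[[ 0.319  0.948 -0.003]
 [ 0.948 -0.319  0.002]
 [ 0.    -0.004 -1.   ]]
(440, 440, 3)
circle None
c [220.14 219.23 -11.63] resid [-0.   0.1 -0.1  0.1 -0.1 -0.2  0.1  0.1  0.   0.  -0.1]
world centre [ 0.45429202 -0.40833499] 0-mark angle cw from -x -11.625172768293924
```

View pics/p16.png

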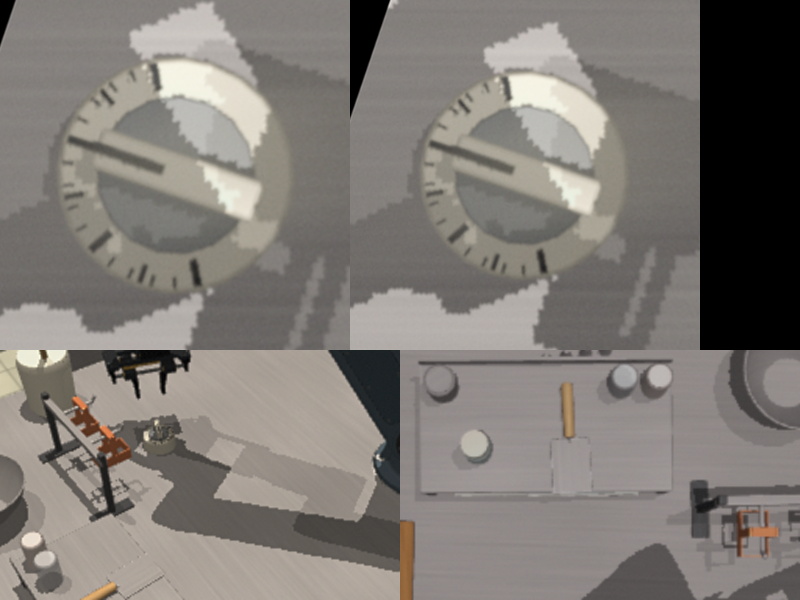

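```bash
python3 -c "
from rig import hand_in
print(hand_in())"
```

```text
the job is handed in; nothing more can be done
None
```

The job is done and handed in at about 46 s on the robot's clock, out of the 210 s allowed. No verdict is reported.

- **Tiles:** all four lie flat in the tray in a 2 x 2 grid. My first grip closed too slowly and missed a tile without disturbing it. The tiles were last seen clearly before the tray went under the shelf.
- **Tray:** I pushed it home under the shelf without any sign of touching the shelf. A close wrist-camera look put its near rim about 1 to 1.5 mm proud of the shelf's front edge. The top camera had suggested about 3.5 mm, but it is much coarser, so I went with the wrist view and left the tray there.
- **Cutter:** it hangs by its handle on the empty peg. The spare cutter, jar and palette knife look unmoved.
- **Timer:** I turned it clockwise to about 32 minutes and then back to 20. The wrist angle read about 19.97 minutes, and in the last picture the pointer lies on the 20 minute mark.
- **Robot:** the arm is clear of everything. While tilting the gripper during the push, joint 6 came within about 0.2° of its limit (-163.4° against -163.58°), and I backed off at once.

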